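# Set the belt tensioner to its mark with the square key

## Task

Take the red T-handled key out of its holder, push it gently right down to the bottom of the square socket of the tension screw, and turn it clockwise until the orange pointer is in line with the green tab, never as far as the red one. Then draw the key out, leaving the pointer at the green tab, stand the key back in its holder and let go of it. Touch the tensioner with the key only, and leave the pen, the tweezers, the gauge and the counter where they lie.

Things in the scene. Friction and masses are not known exactly. Their poses are not given: they have to be found in the camera images.
- key: Loose T-handled key, 100 mm tall, 0.1 to 0.16 kg, upright in its holder. Origin: centre of its foot's underside; z up the shank. Foot: steel square 16x16 mm (sides along x, y) up to 28 mm, its lowest 4 mm tapered to 12x12; then a round shank 16 mm thick; from 70 to 100 mm above the origin a red flat handle, 64 mm along the key's x, 14 mm thick along y (grip across this).
- key_holder: Fixed aluminium block 70x70x32 mm, origin at the centre of its underside, with a vertical square hole (19x19 mm, sides along the block's x and y, 26 mm deep) in its middle. The key stands in it at the start, its foot on the hole's floor.
- holder_floor (a point): Centre of the floor of the holder's hole, 26 mm below the holder's top; axes as the holder's.
- tension_unit: Fixed grey and blue belt tensioner, base plate 190x150x12 mm; origin on its underside, exactly below the vertical axis of the tension screw. The scale lies about 100 mm off on its -x side. The steel screw head (34x34 mm) has a 17x17 mm socket, 18 mm deep. Its rim is 50 to 76 mm above the table (not measured: feel for the floor); around it all is lower than 49 mm.
- screw (a joint): Turn of the tension screw in rad, growing clockwise from above (tightening). The socket's sides lie at the unit's yaw minus this angle (mod 90 degrees). First it turns free (0.1 to 0.5 rad, unmeasured), then carries the sprung pointer along one to one; 0.5 to 1.3 rad in all to the mark. Stays where left. Takes 0.06 N m free, up to 0.12 N m against the spring.
- pointer_tip (a point): Tip of the orange pointer, 104 mm from the screw's axis, 42 mm above the table; it swings clockwise from above (towards the unit's +y) as the screw is tightened, against a spring that brings it back.
- set_mark (a point): Where the pointer's tip must come: at the green tab on the scale's outer edge, 104 mm from the axis. Its y axis is tangent to the pointer's path, positive in the tightening direction; x points to the screw's axis. The red limit tab stands 13 mm further in +y. The tabs are set afresh at each start.
- marker_pen: Blue and white marker pen, 138 mm long, lying loose on the table near its front edge; bystander. Origin: centre of its underside.
- tweezers: Steel tweezers, 124 mm long, lying loose on the table at the left; bystander.
- plug_gauge: Plug gauge, 94 mm long, white, lying loose on the table; bystander.
- tally_counter: Hand tally counter, 72x52x24 mm, loose on the table; bystander.
- assembly_press: Fixed blue hand lever press behind the work, base 235x150 mm, 391 mm tall; origin at the centre of its underside. Its lever's black ball (about 40 mm) is 100 mm in front of the origin (-x), 52 mm to the right (-y), up to 391 mm high, between holder and tensioner: carry the gripper round in front of it, at x of about 0.40.
Things that resemble listed ones, but are neither listed nor needed, are in the scene too. What is shaped like the key but yellow is not meant.

How it is judged:
On the way, in this order (a step that is already met when the one before it is completed fails the run):
1. the key's foot sits on the floor of the screw's socket (within 2 mm) and the key is upright (distance between key and screw_c0 below 0.0072 m and angle between key's own z axis and vertical below 0.1 rad), for 0.2 s.
2. with the key still in the socket the pointer stands in line with the green tab (within 3.5 mm) (distance between key and screw_c0 below 0.016 m and angle between key's own z axis and vertical below 0.15 rad and y of pointer_tip in the frame of set_mark between -0.0035 and 0.0035 m), for 0.2 s.
At the end, for the whole second after the job is handed in: The pointer's tip stands within 3.5 mm of the green tab's point, measured along its path, and the key stands upright (within 0.2 rad) in its holder, its foot within 4 mm of the hole's floor and 6 mm of its middle, at rest and released (y of pointer_tip in the frame of set_mark between -0.0035 and 0.0035 m and horizontal distance between key and holder_floor below 0.006 m and z of key in the frame of holder_floor below 0.004 m and angle between key's own z axis and vertical below 0.2 rad and linear speed of key below 0.02 m/s); the robot touches nothing.
It fails at once if the pointer is driven to the red tab (11 mm or more past the green tab) (y of pointer_tip in the frame of set_mark above 0.011 m).
It fails at once if the key is pressed down on the floor of the socket with more than 20 N (contact force between key and screw_c0 above 20 N).
It fails at once if the key is forced against the screw: its contact forces there add up to more than 60 N (contact force between key and screw above 60 N).
It fails at once if the fingers or the arm push on the tensioner, its pointer or its screw with more than 3 N (contact force between any of the arm, the fingers and tension_unit above 3 N or contact force between the fingers and screw above 3 N).
It fails at once if the pen, tweezers, gauge or counter is moved by more than 20 mm (distance of any of marker_pen, tweezers, plug_gauge, tally_counter from where it was at the start of the episode above 0.02 m).
It also fails if it takes over 72 s, if anything falls off the work surface, if the arm or the gripper's body presses on something with over 40 N, if the wrist force passes 120 N, or if a joint passes its speed limit or range.

## Robot

A 6-joint arm with a two-finger parallel gripper is mounted at the origin on a cart in front of the work surface, level with it; the furniture and walls round the work are solid. World frame = base frame: x ahead of the robot, y to its left, z up, the work surface at z = 0. Lengths are in m, angles in rad, forces in N, time in s.
With the tool pointing down it reaches from about 0.35 to 0.775 m from the base axis. Payload 5.5 kg.
Tool frame: the origin (TCP) lies at the very end of the fingers, on their centre line; the grasp point (between the pads) lies 19 mm behind it; z points along the fingers, y is the line along which they close (so a half turn about z gives the same grasp; the last joint's range is limited). The gripper opens to 85 mm and grips with 20 to 120 N. Pads are 22 mm wide; open, the fingers measure 114 mm over their backs; the gripper's body (76 mm by 85 mm) begins 54 mm behind the grasp point. The pads swing forward as they close: fully open they stand 13 mm farther back than shut.
Start: joints at [-1.405, 0.313, 0.046, 1.304, 0, 1.431], TCP at [0.173, -0.548, 0.231] pointing down, gripper open.
Joint ranges: [-2.76, 2.76], [-0.86, 1.69], [-1.03, 1.26], [-2.2, 2.34], [-1.47, 1.5], [-3.14, 3.14]. Speed limits (rad/s): [2.57, 2.57, 3.14, 3.14, 3.14, 3.14].

## Interface

Orientations are given as a unit quaternion [x, y, z, w].
In Python, from plant import bot gives the robot as it stands.
- The arm moves only by the tool arm_command, never from a script. Its argument "commands" is a list of rows, each a list of 4 numbers: the shift along the tool's x, y, z in m, then the turn about the tool's z in rad. A call has 1 to 5 rows; each row is the pose to reach, as a shift and turn from the pose commanded when the call began, along the tool's axes at that moment; what a row does not reach only later rows make up. A row lasts 1/12 s, in which the tool goes at most 41.7 mm and 7.16 degrees, less where a joint would pass 70% of its speed; a pose out of reach is approached as far as the arm can. A call with a gripper value outside its range is refused whole. "claw" is the gripper's target within -1 to 1 (fully open at 1, half-way at 0, shut at -1), set as the call begins (left out, the last holds). The fingers move at their own pace and stop on an object; "force" is the grip in N (left out, the last holds). Time passes only in rows, so rows that repeat a pose let the fingers close. It gives the time, the measured TCP pose, the force, the opening and the grip force at its end, in the units of the state.
- bot.observe(): the state, without advancing time (a new reading comes with each control period).
- bot.get_image(name): name is "scene" or "top"; returns the picture (400x640x3 uint8, blue, green, red); there is no depth.
- bot.calibration(name): a dict with "fx", "fy", "cx", "cy" (pixels), "origin" and "orientation" of the camera in the world. Camera axes: x right, y down, z forward; pixel columns grow to the right and rows downward; lengths in m; the calibration is good to about 2 mm. A picture is of the moment at which its call begins. calibration takes no time and is no camera call.
- bot.sign_off(): hands the job in; it is judged then, once.
The state is a dict: "time": time; "joints": joint angles; "dq": joint speeds; "tau": joint torques, N m; "tool_pos": TCP position; "orientation": TCP orientation; "wrist_force": force on the tool from outside, world axes, zero at the start; "ft_torque": the same for the moment, N m; "grip_width": opening from 0.0 (shut) to 1.0 (fully open); "grasp_force": force on a finger pad.
Only numpy, scipy, OpenCV 4.12 (cv2) and the standard library are available. Lean on these libraries where they do the work, as an engineer would, in place of code of your own. Each camera call takes 0.05 s, during which the arm holds its last target. There are 200 camera calls.

## Working session

There is one attempt and no reset: what is moved stays moved. The work goes in short steps, Python scripts to look and compute and a tool call to move; the robot and the scene stay as the last step left them, time stands still between calls to the robot, and variables do not carry over. Pictures are saved under pics/ and viewed, at most 11 in all, crops included, and the job is handed in when it is done.

Besides the shell and the picture viewer there is one more tool, called after "Request:" in YAML: its name, and indented under it one key for each argument. arm_command: Moves the arm, as the interface text tells. Its arguments: {"type":"object","properties":{"commands":{"type":"array"},"claw":{"type":"number"},"force":{"type":"number"}},"required":["commands"]}

```bash
ls; mkdir -p pics; cat > h.py <<'E'
import numpy as np, cv2
from scipy.spatial.transform import Rotation as R
from plant import bot
def ray(name,uv):
    c=bot.calibration(name); o=np.array(c["origin"]); r=R.from_quat(c["orientation"])
    d=r.apply([(uv[0]-c["cx"])/c["fx"],(uv[1]-c["cy"])/c["fy"],1]); return o,d
def onz(name,uv,z):
    o,d=ray(name,uv); return o+d*(z-o[2])/d[2]
def proj(name,p):
    c=bot.calibration(name); q=R.from_quat(c["orientation"]).inv().apply(np.array(p)-c["origin"])
    return np.array([c["fx"]*q[0]/q[2]+c["cx"],c["fy"]*q[1]/q[2]+c["cy"]])
def tri(u1,u2):
    o1,d1=ray("scene",u1);o2,d2=ray("top",u2)
    s=np.linalg.lstsq(np.c_[d1,-d2],o2-o1,rcond=None)[0]
    a,b=o1+d1*s[0],o2+d2*s[1]; return (a+b)/2,np.linalg.norm(a-b)
E
python3 - <<'E'
from h import *
for n in("scene","top"):
    cv2.imwrite(f"pics/{n}0.png",bot.get_image(n)); print(n,bot.calibration(n))
print(bot.observe())
E
```

```text
pics
scene {'fx': 382.4637042229077, 'fy': 382.4637042229077, 'cx': 323.5836556014351, 'cy': 199.1981866711488, 'origin': array([-0.00687543,  0.58816204,  0.56877266]), 'orientation': array([-0.29679456,  0.82605657, -0.45057874,  0.16285678])}
top {'fx': 472.9392890616449, 'fy': 472.9392890616449, 'cx': 318.34032831136244, 'cy': 198.6438766359492, 'origin': array([ 0.35872118, -0.04318574,  1.20260658]), 'orientation': array([-0.70079537,  0.70943372, -0.04300249,  0.06115908])}
{'time': 0.1, 'joints': array([-1.40458725e+00,  3.13958766e-01,  4.50836164e-02,  1.30357672e+00,
       -5.20992018e-06,  1.43118930e+00]), 'dq': array([ 0.00022092, -0.0002608 ,  0.00216569, -0.00029731,  0.000257  ,
       -0.00090113]), 'tau': array([ 2.67607124e-03, -4.81727672e+01,  2.99242151e+01,  1.28303346e-02,
       -1.21864400e-04,  1.27709214e-05]), 'tool_pos': array([ 0.17302646, -0.54787772,  0.23047532]), 'orientation': array([ 9.88331985e-01,  1.52312841e-01, -1.36146155e-05, -8.27663748e-04]), 'wrist_force': array([-0.4546248 ,  0.09189857,  0.33883002]), 'ft_torque': array([0.02347853, 0.06202359, 0.02878569]), 'grasp_force': 0.0, 'grip_width': 0.9966573638897479}
```

View pics/scene0.png

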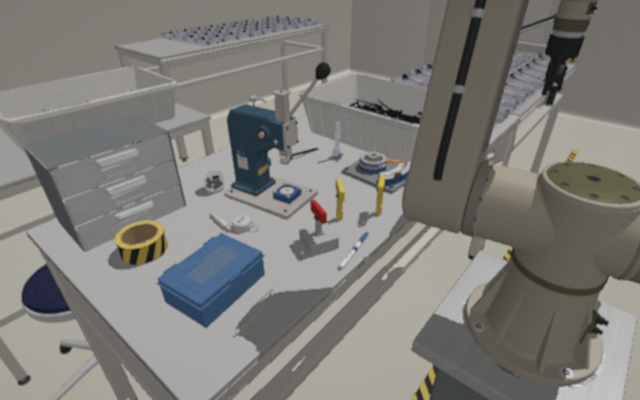

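View pics/top0.png

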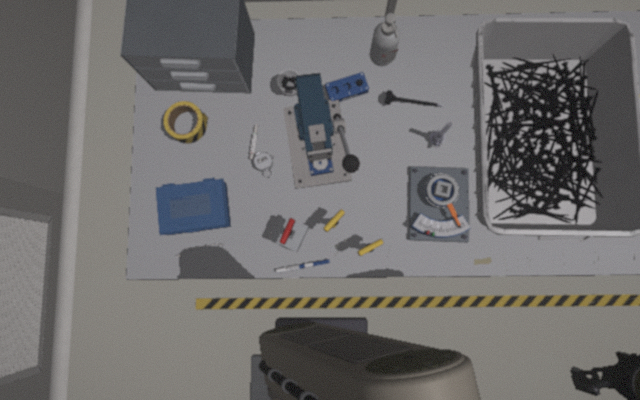

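The red key in the holder is at top (288,232) and scene (318,211). Lookalikes are the yellow keys at top (334,220) and (371,247), scene (340,200) and (380,193). The tensioner screw is at top (443,187), with the pointer running to about (463,226). I choose the red one and check it in one close crop.

```bash
python3 - <<'E'
from h import *
t=cv2.imread("pics/top0.png")
a=cv2.resize(t[205:285,260:345],(400,376),interpolation=cv2.INTER_CUBIC)
b=cv2.resize(t[160:248,400:475],(320,376),interpolation=cv2.INTER_CUBIC)
cv2.imwrite("pics/crop1.png",np.hstack([a,b]))
h=cv2.cvtColor(t,cv2.COLOR_BGR2HSV)
def comps(img,lo,hi,nm,minA=4):
    h=cv2.cvtColor(img,cv2.COLOR_BGR2HSV)
    m=cv2.inRange(h,lo,hi)
    n,l,s,c=cv2.connectedComponentsWithStats(m)
    for i in range(1,n):
        if s[i,4]>=minA:
            p=np.argwhere(l==i)[:,::-1].astype(np.float32)
            print(nm,s[i],c[i].round(1),cv2.minAreaRect(p))
s=cv2.imread("pics/scene0.png")
for n,im in(("top",t),("scene",s)):
    comps(im,(0,170,90),(5,255,255),n+" red"); comps(im,(6,150,120),(15,255,255),n+" orange"); comps(im,(45,90,40),(85,255,255),n+" green",2)
E
```

```text
top orange [448 205  11  19  47] [452.5 211.7] ((453.7001037597656, 213.9000244140625), (20.124608993530273, 3.1304948329925537), 63.43495178222656)
top green [432 234   2   2   4] [432.5 234.5] ((432.5, 234.5), (1.0, 1.0), 90.0)
scene red [312 201  14  21 148] [318.3 211.2] ((318.256103515625, 211.19512939453125), (23.73841094970703, 7.964861869812012), 51.34019088745117)
scene orange [387 160   9   2  14] [390.6 160.6] ((391.0, 160.5), (8.0, 1.0), 0.0)
scene green [399 173   2   2   3] [399.3 173.7] ((399.2500305175781, 173.74998474121094), (1.4142134189605713, 0.7071067094802856), 45.0)
```

View pics/crop1.png

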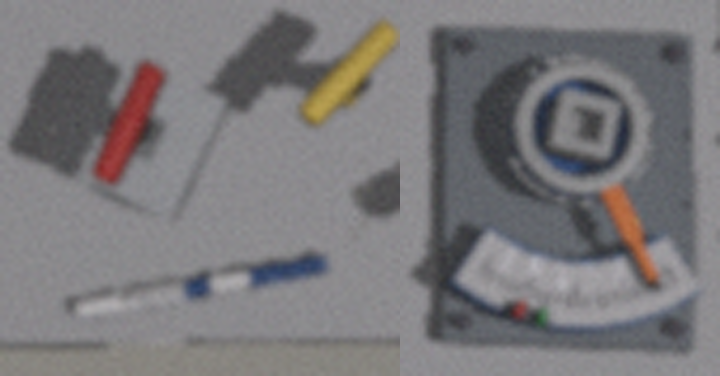

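The crop shows the red T-key standing in its holder, with its handle slanting from crop (152,68) to (105,178). On the tensioner, the socket is at about top (443.8,189), the pointer tip at (460,226), the green tab at (433,234) and the red tab at (428,232.5).

```bash
python3 - <<'E'
from h import *
for n in("scene","top"):
    a=np.mean([bot.get_image(n).astype(np.float32) for _ in range(8)],0); np.save(f"pics/{n}.npy",a)
t=np.load("pics/top.npy");s=np.load("pics/scene.npy")
def up(a,x0,y0,x1,y1,k): 
    return cv2.resize(a[y0:y1,x0:x1],None,fx=k,fy=k,interpolation=cv2.INTER_CUBIC).clip(0,255).astype(np.uint8)
def px(p,x0,y0,k): return np.array(p)/k+np.array([x0,y0])-0.5+0.5/k
# red handle
def red(a,x0,y0,x1,y1,k=8,rel=60):
    u=up(a,x0,y0,x1,y1,k).astype(int); m=((u[...,2]-u[...,1])>rel).astype(np.uint8)
    c=max(cv2.findContours(m,0,2)[0],key=cv2.contourArea); r=cv2.minAreaRect(c)
    return [px(b,x0,y0,k) for b in cv2.boxPoints(r)],px(r[0],x0,y0,k)
b,c=red(t,265,205,310,260); print("top handle px",np.round(b,1).tolist(),c)
P=[onz("top",q,0.106) for q in b]; print(np.round(P,4),onz("top",c,.1).round(4))
e=np.diff(P+[P[0]],axis=0)[:,:2]; print(np.linalg.norm(e,axis=1).round(4),np.degrees(np.arctan2(e[:,1],e[:,0])).round(1))
for uv,z in(((443.8,189),.065),((460,226),.042),((433.3,234.4),.042)): print(onz("top",uv,z).round(4))
A=up(s,295,190,350,260,7); B=up(s,340,140,415,195,5)
H=max(A.shape[0],B.shape[0]); f=lambda q:cv2.copyMakeBorder(q,0,H-q.shape[0],0,0,0)
cv2.imwrite("pics/crop2.png",np.hstack([f(A),f(B)])); print(A.shape,B.shape)
A=up(t,260,205,345,260,4);cv2.imwrite("pics/crop3.png",np.hstack([up(t,262,210,318,260,7),up(t,402,160,474,210,5)]))
E
```

```text
top handle px [[279.4, 241.6], [289.7, 218.0], [294.5, 220.1], [284.2, 243.7]] [286.99795341 230.83504105]
[[0.4225 0.0755 0.106 ]
 [0.477  0.0514 0.106 ]
 [0.472  0.0402 0.106 ]
 [0.4175 0.0643 0.106 ]] [0.4476 0.0585 0.1   ]
[0.0596 0.0123 0.0596 0.0122] [ -23.8 -114.3  156.2   65.9]
[ 0.5472 -0.319   0.065 ]
[ 0.4589 -0.3594  0.042 ]
[ 0.4392 -0.2937  0.042 ]
(490, 385, 3) (275, 375, 3)Traceback (most recent call last):
  File "<stdin>", line 20, in <module>
    return _nx.concatenate(arrs, 1, dtype=dtype, casting=casting)
           ~~~~~~~~~~~~~~~^^^^^^^^^^^^^^^^^^^^^^^^^^^^^^^^^^^^^^^
ValueError: all the input array dimensions except for the concatenation axis must match exactly, but along dimension 0, the array at index 0 has size 350 and the array at index 1 has size 250
```

View pics/crop2.png

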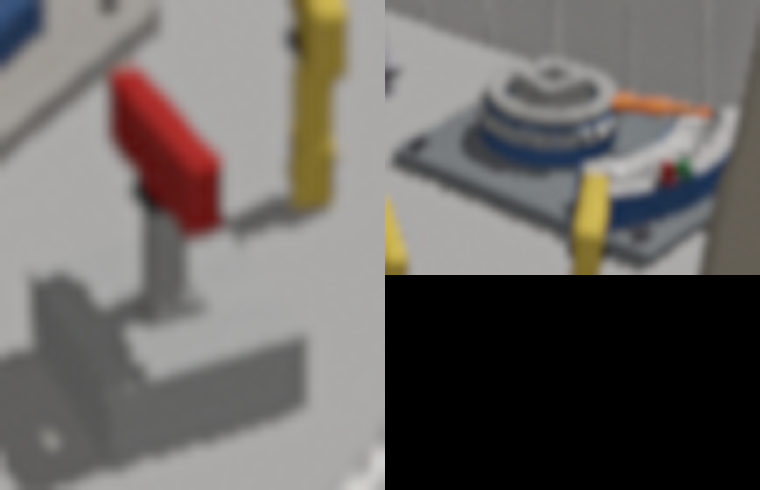

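```bash
python3 - <<'E'
from h import *
t=np.load("pics/top.npy")
def up(a,x0,y0,x1,y1,k): 
    return cv2.resize(a[y0:y1,x0:x1],None,fx=k,fy=k,interpolation=cv2.INTER_CUBIC).clip(0,255).astype(np.uint8)
cv2.imwrite("pics/crop3.png",np.hstack([up(t,262,212,312,262,8),up(t,420,165,470,215,8)]))
E
```

```text
(no output)
```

View pics/crop3.png

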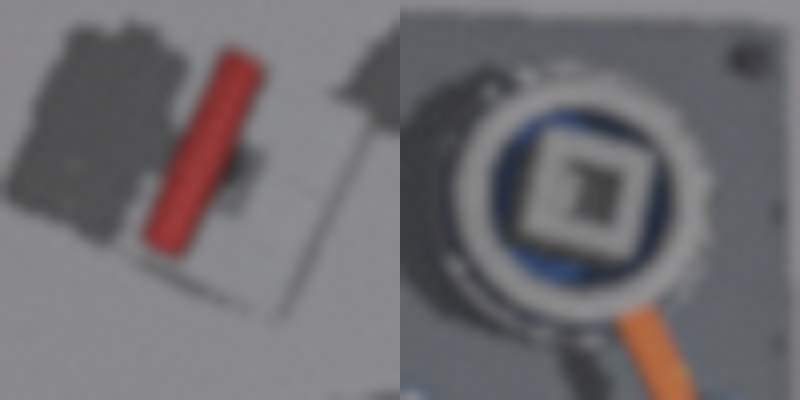

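The left crop shows the red handle's top face from crop (240,50) to (165,255), and the holder corners at about (280,318) and (370,118). The right crop shows the square screw head centred near (588,195), inside a white ring centred near (583,193).

```bash
cat >> h.py <<'E'
def up(a,x0,y0,x1,y1,k):
    return cv2.resize(a[y0:y1,x0:x1],None,fx=k,fy=k,interpolation=cv2.INTER_CUBIC).clip(0,255).astype(np.uint8)
def px(p,x0,y0,k): return np.array(p)/k+np.array([x0,y0])-0.5+0.5/k
E
python3 - <<'E'
from h import *
t=np.load("pics/top.npy");s=np.load("pics/scene.npy")
k=8;x0,y0=420,165
u=up(t,x0,y0,470,215,k); g=cv2.cvtColor(u,cv2.COLOR_BGR2GRAY)
hsv=cv2.cvtColor(u,cv2.COLOR_BGR2HSV)
for th in(115,125,135):
    m=(g>th).astype(np.uint8); cs,h=cv2.findContours(m,cv2.RETR_CCOMP,cv2.CHAIN_APPROX_NONE)
    for i,c in enumerate(cs):
        A=cv2.contourArea(c); 
        if A<800: continue
        hull=cv2.convexHull(c);r=cv2.minAreaRect(c); e=cv2.fitEllipse(c)
        print(th,"hole" if h[0][i][3]>=0 else "out",A,"rect",px(r[0],x0,y0,k).round(2),np.round(r[1],0),round(r[2],1),"ell",px(e[0],x0,y0,k).round(2),np.round(e[1],0))
u=up(s,355,145,395,175,16); g=cv2.cvtColor(u,cv2.COLOR_BGR2GRAY); cv2.imwrite("pics/crop4.png",u)
g=cv2.cvtColor(t.clip(0,255).astype(np.uint8),cv2.COLOR_BGR2GRAY)
print(np.round(g[200,400:415]),np.round(g[200,460:478]))
print([proj("scene",[.547,-.319,z]).round(1).tolist() for z in(.04,.05,.06,.07)],[proj("top",[.547,-.319,z]).round(1).tolist() for z in(.04,.05,.06,.07)])
E
```

```text
115 out 10707.0 rect [443.16 188.48] [109. 104.] 14.5 ell [443.1 188.5] [118. 123.]
115 hole 3453.0 rect [443.46 188.68] [66. 68.] 12.3 ell [443.94 188.54] [62. 77.]
115 out 51262.5 rect [446.5  191.79] [323. 244.] 34.6 ell [443.78 191.29] [231. 322.]
115 hole 29828.0 rect [442.34 189.34] [197. 192.] 45.0 ell [442.27 189.44] [191. 199.]
115 out 10274.5 rect [444.5 189.5] [399. 399.] 90.0 ell [469.17 165.18] [247. 296.]
125 out 9388.0 rect [443.16 188.52] [102. 100.] 13.6 ell [443.11 188.51] [111. 116.]
125 hole 4471.5 rect [443.43 188.71] [74. 76.] 8.7 ell [443.79 188.54] [72. 84.]
125 out 44735.0 rect [442.84 189.29] [243. 239.] 1.2 ell [442.82 189.48] [233. 245.]
125 hole 31791.0 rect [442.31 189.56] [202. 200.] 0.0 ell [442.25 189.48] [198. 205.]
125 out 7351.5 rect [444.5 182.5] [287. 399.] 90.0 ell [469.47 165.07] [208. 250.]
135 out 3413.5 rect [448.86 195.83] [ 94. 218.] 45.8 ell [441.37 188.18] [225. 254.]
135 out 1762.0 rect [441.43 178.56] [ 49. 182.] 85.8 ell [443.31 190.1 ] [217. 241.]
135 out 3601.5 rect [445.88 166.62] [ 33. 377.] 90.0 ell [449.43 165.41] [ 28. 353.]
[141 141 140 142 141 139 128  98  74  69  81  96 100  99  99] [ 98  99  97  98  97  97  98  97 108 126 138 141 141 141 143 141 125  92]
[[373.2, 158.5], [373.4, 155.6], [373.7, 152.6], [373.9, 149.6]] [[441.4, 190.8], [442.3, 190.1], [443.3, 189.4], [444.3, 188.7]]
```

View pics/crop4.png

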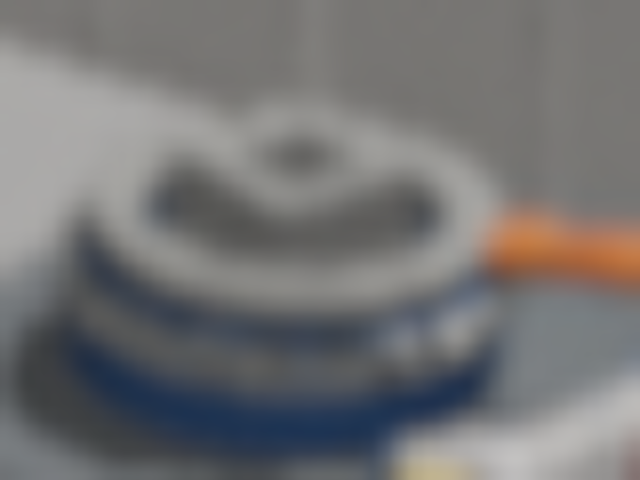

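The scene crop shows the screw head's top face as a diamond centred near crop (300,152), which is scene px (373.3,154.0). The ring's top is centred near (297,205), which is scene px (373.1,157.3).

```bash
python3 - <<'E'
from h import *
t=np.load("pics/top.npy");s=np.load("pics/scene.npy")
print("head",tri((373.3,154.0),(443.15,188.5))); print("ring",tri((373.1,157.3),(442.3,189.45)))
# head square corners -> yaw
k=8;x0,y0=420,165
g=cv2.cvtColor(up(t,x0,y0,470,215,k),cv2.COLOR_BGR2GRAY)
for th in(110,115,120,125):
    c=[c for c in cv2.findContours((g>th).astype(np.uint8),cv2.RETR_CCOMP,cv2.CHAIN_APPROX_NONE)[0] if 8000<cv2.contourArea(c)<13000 and abs(cv2.minAreaRect(c)[0][0]-186)<15][0]
    b=cv2.boxPoints(cv2.minAreaRect(c)); P=np.array([onz("top",px(q,x0,y0,k),.06)[:2] for q in b]); e=np.roll(P,-1,0)-P
    print(th,"head",P.mean(0).round(4),np.linalg.norm(e,axis=1).round(4),(np.degrees(np.arctan2(e[:,1],e[:,0]))%90).round(1))
# orange pointer axis
u=up(t,440,195,475,235,k).astype(int); m=((u[...,2]-u[...,0])>60).astype(np.uint8)
c=max(cv2.findContours(m,0,2)[0],key=cv2.contourArea); W=np.array([onz("top",px(q,440,195,k),.044)[:2] for q in c.reshape(-1,2)])
b=cv2.boxPoints(cv2.minAreaRect(W.astype(np.float32))); print("pointer box",b.round(4).tolist(),"centre",b.mean(0))
# green/red tabs
u=up(t,420,222,445,245,k).astype(int)
for nm,m in(("green",(u[...,1]-np.maximum(u[...,0],u[...,2]))>12),("red",(u[...,2]-np.maximum(u[...,0],u[...,1]))>25)):
    p=np.argwhere(m)[:,::-1]; print(nm,len(p),px(p.mean(0),420,222,k),onz("top",px(p.mean(0),420,222,k),.042).round(4))
# plate corners via edges: gray profile half-levels
G=cv2.cvtColor(t.clip(0,255).astype(np.uint8),cv2.COLOR_BGR2GRAY).astype(float)
def cross(v,i0,lv): # first crossing
    for i in range(len(v)-1):
        if (v[i]-lv)*(v[i+1]-lv)<=0 and v[i]!=v[i+1]: return i0+i+(lv-v[i])/(v[i+1]-v[i])
for r in(175,195,220,235): print("row",r,"R",cross(G[r,460:474],460,118),onz("top",(cross(G[r,460:474],460,118) or 0,r),.012).round(4))
for cc in(415,425,455,463): print("col",cc,"top",cross(G[158:175,cc],158,118),"bot",cross(G[236:248,cc],236,118),[onz("top",(cc,cross(G[a:b,cc],a,118) or 0),.012).round(4).tolist() for a,b in((158,175),(236,248))])
# handle centre via short/long profiles
u=up(t,262,212,312,262,8).astype(int)
for th in(20,30,45,60):
    m=((u[...,2]-u[...,1])>th).astype(np.uint8); c=max(cv2.findContours(m,0,2)[0],key=cv2.contourArea); r=cv2.minAreaRect(c)
    P=np.array([onz("top",px(q,262,212,8),.106)[:2] for q in cv2.boxPoints(r)]);e=np.roll(P,-1,0)-P
    print(th,P.mean(0).round(4),np.linalg.norm(e,axis=1).round(4),np.degrees(np.arctan2(e[:,1],e[:,0])).round(1))
for q in((280,318),(370,118),(112,245)): print("holder corner",onz("top",px(q,262,212,8),.032).round(4))
E
```

```text
head (array([ 0.54966864, -0.3205779 ,  0.05389411]), np.float64(0.0014472976875922854))
ring (array([ 0.54942169, -0.32096199,  0.04262921]), np.float64(0.0009317784809641116))
110 head [ 0.5494 -0.3187] [0.0334 0.0335 0.0334 0.0333] [73.7 74.7 73.5 74.8]
115 head [ 0.5494 -0.3188] [0.0325 0.0327 0.0324 0.0326] [73.3 74.2 73.  74.3]
120 head [ 0.5493 -0.3188] [0.0316 0.032  0.0315 0.0318] [73.2 74.2 73.  74.3]
125 head [ 0.5493 -0.3187] [0.031  0.0307 0.0309 0.0306] [74.1 75.1 73.9 75.2]
pointer box [[0.459199994802475, -0.3522999882698059], [0.4641000032424927, -0.36340001225471497], [0.516700029373169, -0.3400000035762787], [0.5116999745368958, -0.328900009393692]] centre [ 0.48793483 -0.34612745]
green 514 [432.84022374 233.76240272] [ 0.4408 -0.2926  0.042 ]
red 659 [427.6620827  232.03253035] [ 0.4451 -0.2803  0.042 ]
row 175 R 468.10526315789474 [ 0.5911 -0.395   0.012 ]
row 195 R 468.25 [ 0.5397 -0.3925  0.012 ]
row 220 R 465.7037037037037 [ 0.4764 -0.3826  0.012 ]
row 235 R 468.4117647058824 [ 0.4387 -0.3872  0.012 ]
col 415 top 165.69565217391303 bot 240.54166666666666 [[0.6175, -0.2617, 0.012], [0.4265, -0.254, 0.012]]
col 425 top 165.7391304347826 bot 240.56521739130434 [[0.6169, -0.2871, 0.012], [0.4261, -0.2789, 0.012]]
col 455 top 166.72727272727272 bot 241.625 [[0.6131, -0.3631, 0.012], [0.4226, -0.3531, 0.012]]
col 463 top 167.05 bot 242.05555555555554 [[0.612, -0.3833, 0.012], [0.4213, -0.3728, 0.012]]
20 [0.4474 0.0577] [0.0645 0.0175 0.0644 0.0173] [ -25.3 -115.9  154.6   64.4]
30 [0.4474 0.0578] [0.0631 0.0161 0.063  0.016 ] [ -24.1 -114.7  155.8   65.6]
45 [0.4472 0.0578] [0.0613 0.0143 0.0612 0.0142] [ -25.3 -115.9  154.6   64.4]
60 [0.4473 0.0579] [0.0596 0.0123 0.0596 0.0122] [ -23.8 -114.3  156.2   65.9]
holder corner [0.4023 0.0411 0.032 ]
holder corner [0.4637 0.0129 0.032 ]
holder corner [0.4254 0.0931 0.032 ]
```

```bash
cat >> h.py <<'E'
def plan(wps,vmax=.037,wmax=.115,o=None):
    """wps: list of (x,y,z,yaw_deg of tool x). Prints calls of <=5 rows in tool axes; returns nothing."""
    o=o or bot.observe(); p=np.array(o["tool_pos"]); X=R.from_quat(o["orientation"]).apply([1,0,0]); yaw=np.arctan2(X[1],X[0])
    print("now",p.round(4),"yaw",np.degrees(yaw).round(2),"F",np.round(o["wrist_force"],1),"grip",round(o["grip_width"],3),round(o["grasp_force"],1),"t",round(o["time"],2))
    rows=[]
    for w in wps:
        q=np.array(w[:3]); dy=(np.radians(w[3])-yaw+np.pi)%(2*np.pi)-np.pi
        n=int(max(1,np.ceil(np.linalg.norm(q-p)/vmax),np.ceil(abs(dy)/wmax)))
        rows+=[(p+(q-p)*i/n,yaw+dy*i/n) for i in range(1,n+1)]; p,yaw=q,yaw+dy
    P=np.array(o["tool_pos"]); Y=np.arctan2(X[1],X[0])
    for i in range(0,len(rows),5):
        out=[]
        for q,y in rows[i:i+5]:
            d=q-P; c,s=np.cos(Y),np.sin(Y)
            out.append([round(float(v),4) for v in (c*d[0]+s*d[1], s*d[0]-c*d[1], -d[2], -(y-Y))])
        print(out); P,Y=rows[min(i+4,len(rows)-1)]
E
python3 -c "
from h import *
plan([(.385,-.08,.235,125),(.4475,.058,.2,155.5)])
print(onz('top',(350,163),.37))
"
```

```text
now [ 0.1731 -0.5483  0.2313] yaw 17.52 F [-0.4 -0.  -0.2] grip 1.0 0.0 t 0.9
[[0.0202, -0.0225, -0.0002, -0.1103], [0.0404, -0.045, -0.0004, -0.2207], [0.0605, -0.0676, -0.0006, -0.331], [0.0807, -0.0901, -0.0009, -0.4414], [0.1009, -0.1126, -0.0011, -0.5517]]
[[0.029, -0.0086, -0.0002, -0.1103], [0.058, -0.0172, -0.0004, -0.2207], [0.087, -0.0258, -0.0006, -0.331], [0.116, -0.0344, -0.0009, -0.4414], [0.1449, -0.043, -0.0011, -0.5517]]
[[0.0292, 0.0079, -0.0002, -0.1103], [0.0584, 0.0157, -0.0004, -0.2207], [0.0876, 0.0236, -0.0006, -0.331], [0.1168, 0.0315, -0.0009, -0.4414], [0.146, 0.0394, -0.0011, -0.5517]]
[[0.0207, 0.022, -0.0002, -0.1103], [0.0415, 0.044, -0.0004, -0.2207], [0.0622, 0.0661, 0.0066, -0.3272], [0.083, 0.0881, 0.0136, -0.4336], [0.1038, 0.1102, 0.0206, -0.5401]]
[[0.0065, 0.0296, 0.007, -0.1065], [0.0129, 0.0592, 0.014, -0.2129]]
[ 0.54648894 -0.07996594  0.37      ]
```

Request:
arm_command:
  commands:
    - [0.02,-0.022,0,-0.11]
    - [0.04,-0.045,0,-0.22]
    - [0.06,-0.068,0,-0.33]
    - [0.08,-0.09,0,-0.44]
    - [0.1,-0.113,0,-0.55]
  claw: 1
  force: 60

```text
time: 1.32
tool_pos: [0.2348, -0.4093, 0.2313]
orientation: [0.909, 0.417, 0.0, 0.0]
wrist_force: [0.9, 0.1, 0.7]
grip_width: 1.003
grasp_force: 0.0
```

Sign and scale are right, so I continue.

Request:
arm_command:
  commands:
    - [0.029,-0.009,0,-0.11]
    - [0.058,-0.017,0,-0.22]
    - [0.087,-0.026,0,-0.33]
    - [0.116,-0.034,0,-0.44]
    - [0.145,-0.043,0,-0.55]

```text
time: 1.73
tool_pos: [0.2974, -0.2716, 0.2315]
orientation: [0.761, 0.648, -0.0, 0.0]
wrist_force: [1.4, 0.2, -0.1]
grip_width: 1.002
grasp_force: 0.0
```

Request:
arm_command:
  commands:
    - [0.029,0.008,0,-0.11]
    - [0.058,0.016,0,-0.22]
    - [0.087,0.024,0,-0.33]
    - [0.117,0.031,0,-0.44]
    - [0.146,0.039,0,-0.55]

```text
time: 2.15
tool_pos: [0.3597, -0.1337, 0.2316]
orientation: [0.557, 0.831, -0.0, 0.0]
wrist_force: [0.4, 0.0, -0.5]
grip_width: 1.001
grasp_force: 0.0
```

Request:
arm_command:
  commands:
    - [0.021,0.022,0,-0.11]
    - [0.042,0.044,0,-0.22]
    - [0.062,0.066,0.007,-0.33]
    - [0.083,0.088,0.014,-0.43]
    - [0.104,0.11,0.02,-0.54]

```text
time: 2.57
tool_pos: [0.4228, 0.004, 0.2113]
orientation: [0.315, 0.949, -0.0, 0.0]
wrist_force: [0.2, 0.1, 0.5]
grip_width: 1.001
grasp_force: 0.0
```

Request:
arm_command:
  commands:
    - [0.007,0.03,0.007,-0.11]
    - [0.013,0.059,0.014,-0.21]
    - [0.013,0.059,0.014,-0.21]
    - [0.013,0.059,0.014,-0.21]

```text
time: 2.9
tool_pos: [0.4474, 0.0587, 0.1968]
orientation: [0.215, 0.977, -0.0, -0.0]
wrist_force: [0.3, -0.4, 0.8]
grip_width: 1.003
grasp_force: 0.0
```

```bash
python3 -c "
from h import *
plan([(.4475,.058,.17,155.5),(.4475,.058,.079,155.5)])
print(bot.observe()['joints'])
t=bot.get_image('top'); s=bot.get_image('scene')
cv2.imwrite('pics/v1.png',np.hstack([up(t,250,130,350,260,4),up(s,270,110,370,240,4)]))
"
```

```text
now [0.4474 0.0587 0.1968] yaw 155.19 F [ 0.3 -0.4  0.8] grip 1.003 0.0 t 2.9
[[-0.0003, -0.0006, 0.0268, -0.0054], [-0.0003, -0.0006, 0.0572, -0.0054], [-0.0003, -0.0006, 0.0875, -0.0054], [-0.0003, -0.0006, 0.1178, -0.0054]]
[-4.75713911e-02  9.04092618e-02 -3.19140502e-01  1.16224272e+00
 -2.58853153e-04  3.85423495e-01]
```

View pics/v1.png

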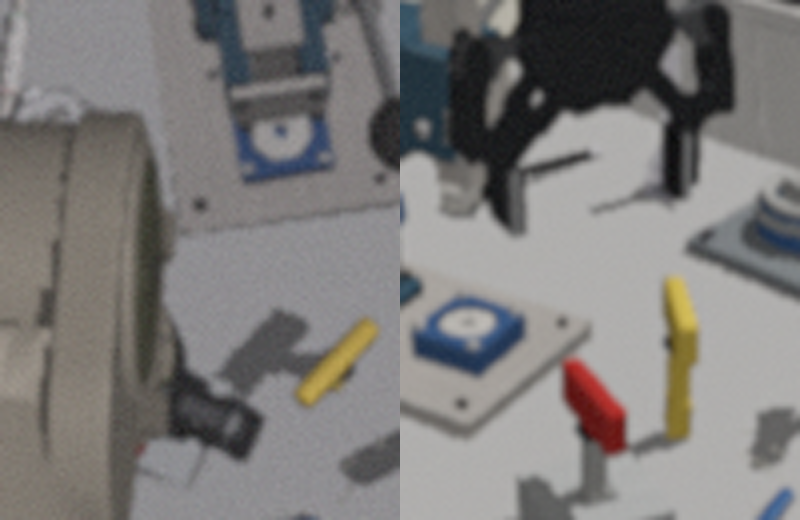

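The scene view shows the open fingers standing above and straddling the red key, with the handle at crop (595,405), and both yellow keys are clear. The arm hides the key from the top camera. I descend and close.

Request:
arm_command:
  commands:
    - [0,-0.0006,0.03,-0.005]
    - [0,-0.0006,0.058,-0.005]
    - [0,-0.0006,0.086,-0.005]
    - [0,-0.0006,0.106,-0.005]
    - [0,-0.0006,0.118,-0.005]

```text
time: 3.42
tool_pos: [0.4456, 0.0556, 0.0774]
orientation: [0.215, 0.977, -0.0, -0.001]
wrist_force: [-0.3, -0.7, -0.2]
grip_width: 0.995
grasp_force: 0.0
```

Request:
arm_command:
  commands:
    - [0,0,0,0]
    - [0,0,0,0]
    - [0,0,0,0]
    - [0,0,0,0]
    - [0,0,0,0]
  claw: -0.3
  force: 20

```text
time: 3.83
tool_pos: [0.4483, 0.0566, 0.0805]
orientation: [0.214, 0.977, 0.0, 0.001]
wrist_force: [1.0, -0.5, -0.2]
grip_width: 0.353
grasp_force: 0.0
```

Request:
arm_command:
  commands:
    - [0,0,0,0]
    - [0,0,0,0]
    - [0,0,0,0]
    - [0,0,0,0]
    - [0,0,0,0]
  claw: -1
  force: 20

```text
time: 4.25
tool_pos: [0.4482, 0.0573, 0.0799]
orientation: [0.214, 0.977, 0.001, 0.001]
wrist_force: [1.6, 2.2, 5.0]
grip_width: 0.158
grasp_force: 20.3
```

Request:
arm_command:
  commands:
    - [0,0,0,0]
    - [0,0,0,0]
    - [0,0,0,0]
    - [0,0,0,0]
    - [0,0,0,0]

```text
time: 4.67
tool_pos: [0.4482, 0.0573, 0.0799]
orientation: [0.214, 0.977, 0.001, 0.001]
wrist_force: [1.5, 2.9, 6.0]
grip_width: 0.158
grasp_force: 20.5
```

```bash
python3 -c "
from h import *
o=bot.observe();print(o)
"
```

```text
{'time': 4.6667, 'joints': array([-0.05148277,  0.18497617, -0.51768691,  0.86611727,  0.00088313,
        0.37899749]), 'dq': array([-1.47441787e-03,  2.57795008e-04,  4.26033938e-04, -7.66840435e-05,
        4.76653281e-04, -1.69694776e-03]), 'tau': array([-1.34525724e+00, -3.35573030e+01,  2.27237391e+01,  4.93308753e-01,
       -1.14973191e+00, -2.60150700e-02]), 'tool_pos': array([0.44822449, 0.05727536, 0.07994513]), 'orientation': array([2.13581459e-01, 9.76924639e-01, 5.99983480e-04, 9.22515618e-04]), 'wrist_force': array([1.47402511, 2.8964864 , 6.00911846]), 'ft_torque': array([ 0.82540589, -0.31075156, -0.04036624]), 'grasp_force': 20.501938462257385, 'grip_width': 0.15765866611086815}
```

Request:
arm_command:
  commands:
    - [0,0,0,0]
    - [0,0,0,0]
    - [0,0,0,0]
  claw: -1
  force: 70

```text
time: 4.92
tool_pos: [0.4482, 0.0573, 0.0801]
orientation: [0.214, 0.977, 0.001, 0.001]
wrist_force: [0.7, 3.1, 7.0]
grip_width: 0.149
grasp_force: 69.3
```

Request:
arm_command:
  commands:
    - [0,0,-0.01,0]
    - [0,0,-0.025,0]
    - [0,0,-0.04,0]
    - [0,0,-0.06,0]
    - [0,0,-0.06,0]

```text
time: 5.33
tool_pos: [0.4485, 0.0564, 0.1417]
orientation: [0.214, 0.977, -0.0, 0.002]
wrist_force: [-0.0, 1.1, -0.6]
grip_width: 0.151
grasp_force: 69.1
```

```bash
python3 -c "
from h import *
o=bot.observe();print(o['joints'],o['ft_torque'])
plan([(.41,.03,.215,156),(.40,-.20,.215,161),(.5494,-.319,.215,164.1),(.5494,-.319,.16,164.1)])
s=bot.get_image('scene'); u=up(s,295,150,350,260,8).astype(int); m=((u[...,2]-u[...,1])>45).astype(np.uint8)
c=max(cv2.findContours(m,0,2)[0],key=cv2.contourArea); print(cv2.contourArea(c),px(cv2.minAreaRect(c)[0],295,150,8))
"
```

```text
[-0.05184753  0.12523346 -0.42104222  1.0213181  -0.00133252  0.37891101] [-0.03532295 -0.04276122 -0.01298515]
now [0.4485 0.0564 0.1417] yaw 155.32 F [-0.   1.1 -0.6] grip 0.151 69.1 t 5.33
[[0.008, -0.0134, -0.0244, -0.004], [0.016, -0.0267, -0.0489, -0.0079], [0.0239, -0.0401, -0.0733, -0.0119], [0.0115, -0.0705, -0.0733, -0.0243], [-0.0009, -0.101, -0.0733, -0.0368]]
[[-0.0113, -0.0309, -0.0, -0.0125], [-0.0226, -0.0618, -0.0, -0.0249], [-0.0339, -0.0927, -0.0, -0.0374], [-0.0452, -0.1236, -0.0, -0.0499], [-0.0565, -0.1544, -0.0, -0.0623]]
[[-0.03, -0.0106, -0.0, -0.009], [-0.06, -0.0213, -0.0, -0.018], [-0.09, -0.0319, -0.0, -0.0271], [-0.12, -0.0426, -0.0, -0.0361], [-0.15, -0.0532, -0.0, -0.0451]]
[[-0.0295, -0.012, -0.0, -0.009], [-0.0295, -0.012, 0.0275, -0.009], [-0.0295, -0.012, 0.055, -0.009]]
8418.0 [322.73957062 188.91008377]
```

Request:
arm_command:
  commands:
    - [0.008,-0.013,-0.024,-0.004]
    - [0.016,-0.027,-0.049,-0.008]
    - [0.024,-0.04,-0.073,-0.012]
    - [0.012,-0.07,-0.073,-0.024]
    - [-0.001,-0.101,-0.073,-0.037]

```text
time: 5.8
tool_pos: [0.4054, -0.0355, 0.2125]
orientation: [0.194, 0.981, -0.0, 0.0]
wrist_force: [0.9, -0.1, -1.1]
grip_width: 0.148
grasp_force: 69.0
```

Request:
arm_command:
  commands:
    - [-0.011,-0.031,0,-0.012]
    - [-0.023,-0.062,0,-0.025]
    - [-0.034,-0.093,0,-0.037]
    - [-0.045,-0.124,0,-0.05]
    - [-0.056,-0.154,0,-0.062]

```text
time: 6.22
tool_pos: [0.3972, -0.2004, 0.2106]
orientation: [0.165, 0.986, 0.0, -0.001]
wrist_force: [0.6, 1.4, -1.0]
grip_width: 0.151
grasp_force: 69.0
```

Request:
arm_command:
  commands:
    - [-0.03,-0.011,0,-0.009]
    - [-0.06,-0.021,0,-0.018]
    - [-0.09,-0.032,0,-0.027]
    - [-0.12,-0.043,0,-0.036]
    - [-0.15,-0.053,0,-0.045]

```text
time: 6.63
tool_pos: [0.5231, -0.2989, 0.21]
orientation: [0.143, 0.99, 0.0, -0.002]
wrist_force: [0.3, 0.4, -0.7]
grip_width: 0.147
grasp_force: 69.1
```

Request:
arm_command:
  commands:
    - [-0.03,-0.012,0,-0.009]
    - [-0.03,-0.012,0.027,-0.009]
    - [-0.03,-0.012,0.055,-0.009]
    - [-0.03,-0.012,0.055,-0.009]
    - [-0.03,-0.012,0.055,-0.009]

```text
time: 7.05
tool_pos: [0.5463, -0.3165, 0.1538]
orientation: [0.139, 0.99, 0.002, -0.004]
wrist_force: [-0.4, 0.5, -0.7]
grip_width: 0.156
grasp_force: 69.0
```

```bash
python3 -c "
from h import *
plan([(.5494,-.319,.16,164.1)])
o=bot.observe();print(o['joints'],o['ft_torque'])
t=np.mean([bot.get_image('top').astype(np.float32) for _ in range(6)],0); s=np.mean([bot.get_image('scene').astype(np.float32) for _ in range(6)],0)
np.save('pics/t2.npy',t);np.save('pics/s2.npy',s);print(proj('top',[.5494,-.319,.18]),proj('scene',[.5494,-.319,.18]))
cv2.imwrite('pics/v2.png',np.hstack([up(t,400,140,480,240,5),up(s,350,100,430,200,5)]))
"
```

```text
now [ 0.5463 -0.3165  0.1538] yaw 164.08 F [-0.4  0.5 -0.7] grip 0.156 69.0 t 7.05
[[-0.0037, -0.0015, -0.0062, -0.0004]]
[-6.51954522e-01  4.58883507e-01  7.06488811e-02  1.19035343e+00
 -5.39439962e-04 -3.74016892e-01] [-0.0375218  -0.01481331 -0.02295951]
[456.15630218 179.20892197] [375.84394382 114.38011502]
```

View pics/v2.png

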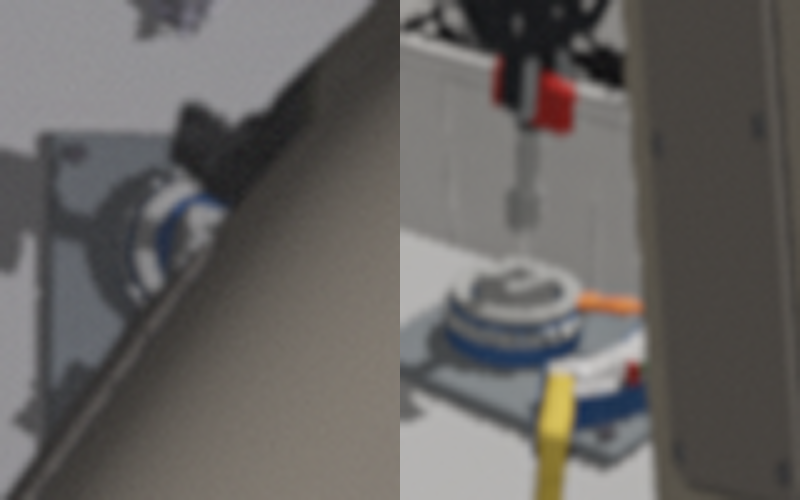

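The scene half shows the red key held upright, with its foot at crop (523,225) above the screw head at (520,275). The arm hides much of the top view, so I will use the scene view for lateral alignment. First I let it settle and measure.

Request:
arm_command:
  commands:
    - [0,0,0,0]
    - [0,0,0,0]
    - [0,0,0,0]
    - [0,0,0,0]

```text
time: 7.98
tool_pos: [0.5485, -0.318, 0.1572]
orientation: [0.138, 0.99, -0.0, -0.0]
wrist_force: [-0.1, 1.1, -1.4]
grip_width: 0.15
grasp_force: 69.0
```

```bash
python3 -c "
from h import *
plan([(.5494,-.319,.16,164.1)])
s=np.mean([bot.get_image('scene').astype(np.float32) for _ in range(6)],0);np.save('pics/s3.npy',s)
o=bot.observe();p=o['tool_pos'];Rt=R.from_quat(o['orientation']);print('tilt',Rt.apply([0,0,1]).round(4))
for h in(.06,.045,.03,.015,.005):
    q=p+Rt.apply([0,0,.0739-h]); c=proj('scene',q); r=int(round(c[1])); g=s[r-0:r+1,365:386].mean((0,2)).round(0); print(h,c.round(2),r,g)
for r in (150,151,152,153,154,155,156): print(r,s[r,362:386].mean(1).round(0))
"
```

```text
now [ 0.5485 -0.318   0.1572] yaw 164.08 F [-0.1  1.1 -1.4] grip 0.15 69.0 t 7.98
[[-0.0011, -0.0008, -0.0028, -0.0003]]
tilt [ 0.e+00 -1.e-04 -1.e+00]
0.06 [374.99 126.61] 127 [126. 126. 125. 126. 127. 127. 128. 124. 112.  98.  93.  95. 102. 112.
 116. 108. 100.  99. 103. 115. 126.]
0.045 [374.62 131.43] 131 [127. 127. 127. 127. 127. 126. 127. 120. 105.  97. 100. 102. 108. 120.
 125. 125. 126. 125. 125. 126. 126.]
0.03 [374.27 136.18] 136 [126. 127. 127. 128. 127. 127. 127. 123. 108. 101. 102. 108. 119. 125.
 126. 126. 126. 126. 126. 127. 127.]
0.015 [373.91 140.87] 141 [128. 127. 128. 126. 128. 121. 104.  92.  91.  94.  99. 100. 109. 123.
 127. 125. 125. 126. 126. 126. 126.]
0.005 [373.68 143.95] 144 [128. 127. 127. 128. 128. 121. 105.  93.  92.  96. 100. 101. 107. 120.
 126. 126. 127. 126. 126. 126. 126.]
150 [162. 156. 150. 142. 134. 131. 128. 125. 126. 131. 132. 134. 136. 134.
 128. 125. 125. 124. 124. 125. 125. 125. 126. 126.]
151 [177. 175. 171. 162. 156. 150. 140. 133. 137. 146. 148. 147. 147. 146.
 138. 132. 129. 126. 125. 124. 124. 125. 125. 126.]
152 [179. 179. 176. 173. 172. 168. 159. 151. 152. 159. 160. 155. 155. 157.
 152. 149. 145. 137. 131. 129. 126. 125. 125. 125.]
153 [177. 176. 173. 170. 169. 170. 167. 162. 157. 155. 148. 138. 139. 149.
 155. 162. 163. 155. 149. 146. 137. 131. 126. 126.]
154 [174. 174. 168. 156. 150. 152. 154. 150. 143. 132. 121. 112. 114. 129.
 145. 160. 166. 164. 161. 161. 156. 148. 138. 128.]
155 [174. 171. 157. 135. 119. 120. 120. 120. 120. 118. 118. 116. 120. 131.
 143. 151. 157. 153. 150. 156. 164. 164. 155. 138.]
156 [173. 165. 139. 111.  98.  97.  97.  98. 106. 124. 137. 139. 140. 145.
 143. 140. 134. 125. 120. 131. 154. 169. 167. 154.]
```

Laterally the key's foot (scene col 374.0 at its height) matches the socket's column within about 0.3 px. I shift slightly to the triangulated axis, descend to just above the rim, then feel down.

Request:
arm_command:
  commands:
    - [-0.0009,-0.0013,0.006,0]
    - [-0.0009,-0.0013,0.012,0]
    - [-0.0009,-0.0013,0.018,0]
    - [-0.0009,-0.0013,0.02,0]
    - [-0.0009,-0.0013,0.02,0]

```text
time: 8.7
tool_pos: [0.5484, -0.319, 0.1359]
orientation: [0.138, 0.99, 0.001, -0.001]
wrist_force: [0.4, -0.1, -0.9]
grip_width: 0.15
grasp_force: 69.0
```

Request:
arm_command:
  commands:
    - [0,0,0,0]
    - [0,0,0.001,0]
    - [0,0,0.002,0]
    - [0,0,0.003,0]
    - [0,0,0.003,0]

```text
time: 9.12
tool_pos: [0.549, -0.3195, 0.1343]
orientation: [0.138, 0.99, -0.0, 0.0]
wrist_force: [-0.5, 0.4, -2.3]
grip_width: 0.153
grasp_force: 69.0
```

Request:
arm_command:
  commands:
    - [0,0,0.001,0]
    - [0,0,0.002,0]
    - [0,0,0.003,0]
    - [0,0,0.003,0]
    - [0,0,0.003,0]

```text
time: 9.53
tool_pos: [0.549, -0.3194, 0.1312]
orientation: [0.138, 0.99, 0.0, -0.0]
wrist_force: [-0.6, 0.4, -1.4]
grip_width: 0.152
grasp_force: 69.0
```

Request:
arm_command:
  commands:
    - [0,0,0.001,0]
    - [0,0,0.002,0]
    - [0,0,0.003,0]
    - [0,0,0.003,0]
    - [0,0,0.003,0]

```text
time: 9.95
tool_pos: [0.5492, -0.3196, 0.1283]
orientation: [0.138, 0.99, -0.0, 0.0]
wrist_force: [1.2, -0.2, -1.9]
grip_width: 0.15
grasp_force: 69.0
```

Request:
arm_command:
  commands:
    - [0,0,0.001,0]
    - [0,0,0.002,0]
    - [0,0,0.003,0]
    - [0,0,0.003,0]
    - [0,0,0.003,0]

```text
time: 10.37
tool_pos: [0.5497, -0.3199, 0.1255]
orientation: [0.138, 0.99, -0.0, 0.001]
wrist_force: [2.6, -1.0, -0.9]
grip_width: 0.147
grasp_force: 69.1
```

Request:
arm_command:
  commands:
    - [0,0,0.001,0]
    - [0,0,0.002,0]
    - [0,0,0.002,0]
    - [0,0,0.002,0]

```text
time: 10.7
tool_pos: [0.5497, -0.3198, 0.1235]
orientation: [0.138, 0.99, -0.0, 0.001]
wrist_force: [4.1, -1.2, 0.0]
grip_width: 0.152
grasp_force: 69.2
```

It is entering the socket, with a small side force along +x. I relieve that and go on down.

Request:
arm_command:
  commands:
    - [-0.0008,0,0,0]
    - [-0.0008,0,0.001,0]
    - [-0.0008,0,0.002,0]
    - [-0.0008,0,0.002,0]
    - [-0.0008,0,0.002,0]

```text
time: 11.12
tool_pos: [0.5499, -0.3197, 0.1211]
orientation: [0.138, 0.99, 0.0, 0.0]
wrist_force: [3.4, -1.4, -0.7]
grip_width: 0.145
grasp_force: 69.2
```

Request:
arm_command:
  commands:
    - [0,0,0.001,0]
    - [0,0,0.002,0]
    - [0,0,0.003,0]
    - [0,0,0.003,0]
    - [0,0,0.003,0]

```text
time: 11.53
tool_pos: [0.5499, -0.3197, 0.1182]
orientation: [0.138, 0.99, -0.0, 0.0]
wrist_force: [4.2, -1.8, 1.1]
grip_width: 0.147
grasp_force: 69.2
```

```bash
python3 -c "
from h import *
plan([(.55,-.32,.115,164.1)]);print(bot.observe()['ft_torque'])"
```

```text
now [ 0.5499 -0.3197  0.1182] yaw 164.09 F [ 4.2 -1.8  1.1] grip 0.147 69.2 t 11.53
[[-0.0002, -0.0002, 0.0032, -0.0003]]
[-0.33275188 -1.18791858  0.05167159]
```

Request:
arm_command:
  commands:
    - [-0.001,0,0,0]
    - [-0.001,0,0.001,0]
    - [-0.001,0,0.002,0]
    - [-0.001,0,0.003,0]
    - [-0.001,0,0.003,0]

```text
time: 11.95
tool_pos: [0.5503, -0.3197, 0.1148]
orientation: [0.138, 0.99, 0.0, -0.001]
wrist_force: [2.8, -2.1, -0.6]
grip_width: 0.148
grasp_force: 69.2
```

Request:
arm_command:
  commands:
    - [0,0,0.001,0]
    - [0,0,0.002,0]
    - [0,0,0.002,0]
    - [0,0,0.002,0]

```text
time: 12.28
tool_pos: [0.5504, -0.3198, 0.1129]
orientation: [0.138, 0.99, 0.0, -0.0]
wrist_force: [1.8, -0.4, -2.0]
grip_width: 0.145
grasp_force: 69.1
```

Request:
arm_command:
  commands:
    - [0,0,0.001,0]
    - [0,0,0.002,0]
    - [0,0,0.002,0]
    - [0,0,0.002,0]

```text
time: 12.62
tool_pos: [0.5506, -0.3199, 0.1122]
orientation: [0.138, 0.99, -0.0, 0.0]
wrist_force: [-0.4, 1.1, 4.3]
grip_width: 0.148
grasp_force: 70.0
```

Request:
arm_command:
  commands:
    - [0,0,0.0005,0]
    - [0,0,0.001,0]
    - [0,0,0.001,0]
    - [0,0,0.001,0]

```text
time: 12.95
tool_pos: [0.5507, -0.32, 0.1121]
orientation: [0.138, 0.99, -0.0, 0.0]
wrist_force: [-1.2, 1.6, 10.3]
grip_width: 0.15
grasp_force: 70.7
```

The key has reached the floor: z stopped at 0.1121 with about 10 N, so the foot is at 0.038 and the rim at about 0.056, which fits the camera. I ease the pressure and start turning.

Request:
arm_command:
  commands:
    - [0,0,-0.0008,0]
    - [0,0,-0.0012,0.04]
    - [0,0,-0.0012,0.08]
    - [0,0,-0.0012,0.1]
    - [0,0,-0.0012,0.1]

```text
time: 13.37
tool_pos: [0.5508, -0.3201, 0.1122]
orientation: [0.188, 0.982, -0.0, 0.0]
wrist_force: [0.4, 0.5, 5.1]
grip_width: 0.149
grasp_force: 70.0
```

```bash
cat >> h.py <<'E'
AX=np.array([.5505,-.3198])
def pointer(s=None,zp=.044,n=4):
    if s is None: s=np.mean([bot.get_image("scene").astype(np.float32) for _ in range(n)],0)
    x0,y0,x1,y1,k=380,150,415,190,8
    u=up(s,x0,y0,x1,y1,k).astype(int); m=((u[...,2]-u[...,0])>45)&((u[...,1]-u[...,0])>8)&((u[...,2]-u[...,1])>25)
    n,l,st,c=cv2.connectedComponentsWithStats(m.astype(np.uint8)); i=1+np.argmax(st[1:,4]); q=px(np.argwhere(l==i)[:,::-1],x0,y0,k)
    W=np.array([onz("scene",v,zp)[:2] for v in q[::7]])-AX; r=np.hypot(*W.T); a=np.degrees(np.arctan2(W[:,1],-W[:,0]))
    print("pointer area",st[i,4],"rmax",r.max().round(4),"far angle",np.median(a[(r>.06)]).round(2) if (r>.06).any() else None,"bins",[(b,np.median(a[(r>b/1000)&(r<b/1000+.01)]).round(1)) for b in range(40,110,10) if ((r>b/1000)&(r<b/1000+.01)).any()])
E
python3 -c "
from h import *
pointer(np.load('pics/scene.npy'));pointer()
o=bot.observe();print(o['ft_torque']);plan([(.55,-.32,.112,160)])
pointer(np.load('pics/s3.npy'))
"
```

```text
pointer area 3926 rmax 0.0995 far angle -18.37 bins [(40, np.float64(-16.6)), (50, np.float64(-15.8)), (60, np.float64(-17.7)), (70, np.float64(-17.8)), (80, np.float64(-18.6)), (90, np.float64(-18.9))]
pointer area 2845 rmax 0.077 far angle -17.59 bins [(40, np.float64(-16.5)), (50, np.float64(-15.2)), (60, np.float64(-17.5)), (70, np.float64(-17.8))]
[0.10590208 0.03055297 0.04414642]
now [ 0.5508 -0.3201  0.1122] yaw 158.39 F [-0.6  0.2  5.5] grip 0.151 70.0 t 13.57
[[0.0008, -0.0002, 0.0002, -0.0282]]
pointer area 2998 rmax 0.0797 far angle -17.47 bins [(40, np.float64(-16.7)), (50, np.float64(-15.7)), (60, np.float64(-17.3)), (70, np.float64(-18.0))]
```

Request:
arm_command:
  commands:
    - [0,0,0,0.04]
    - [0,0,0,0.08]
    - [0,0,0,0.12]
    - [0,0,0,0.12]
    - [0,0,0,0.12]

```text
time: 13.98
tool_pos: [0.5507, -0.3202, 0.1122]
orientation: [0.246, 0.969, -0.0, 0.0]
wrist_force: [-0.9, 0.6, 5.8]
grip_width: 0.145
grasp_force: 70.0
```

```bash
python3 -c "
from h import *
pointer();o=bot.observe();print(o['ft_torque']);plan([(.55,-.32,.112,160)])"
```

```text
pointer area 2846 rmax 0.077 far angle -17.59 bins [(40, np.float64(-16.6)), (50, np.float64(-15.2)), (60, np.float64(-17.7)), (70, np.float64(-17.6))]
[ 0.11251519  0.10911421 -0.04640995]
now [ 0.5507 -0.3202  0.1122] yaw 151.51 F [-0.   0.6  5.6] grip 0.149 70.0 t 14.18
[[0.0004, -0.0001, 0.0001, -0.0741], [0.0007, -0.0002, 0.0002, -0.1482]]
```

Request:
arm_command:
  commands:
    - [0,0,0,0.04]
    - [0,0,0,0.08]
    - [0,0,0,0.12]
    - [0,0,0,0.12]
    - [0,0,0,0.12]

```text
time: 14.6
tool_pos: [0.5506, -0.3202, 0.1122]
orientation: [0.304, 0.953, -0.0, 0.0]
wrist_force: [-0.5, 0.7, 6.6]
grip_width: 0.149
grasp_force: 70.0
```

```bash
python3 -c "
from h import *
pointer();o=bot.observe();print(o['ft_torque']);plan([(.55,-.32,.112,160)])"
```

```text
pointer area 2851 rmax 0.077 far angle -17.71 bins [(40, np.float64(-16.8)), (50, np.float64(-15.3)), (60, np.float64(-17.7)), (70, np.float64(-17.7))]
[0.0301744  0.21254103 0.00852415]
now [ 0.5506 -0.3202  0.1122] yaw 144.62 F [-0.6  0.7  6.2] grip 0.155 70.0 t 14.8
[[0.0002, -0.0, 0.0001, -0.0895], [0.0004, -0.0001, 0.0001, -0.1789], [0.0006, -0.0001, 0.0002, -0.2684]]
```

Request:
arm_command:
  commands:
    - [0,0,0,0.04]
    - [0,0,0,0.08]
    - [0,0,0,0.12]
    - [0,0,0,0.12]
    - [0,0,0,0.12]

```text
time: 15.22
tool_pos: [0.5505, -0.3202, 0.1122]
orientation: [0.36, 0.933, -0.0, 0.0]
wrist_force: [-1.2, 0.7, 5.5]
grip_width: 0.148
grasp_force: 70.1
```

```bash
python3 -c "
from h import *
pointer();o=bot.observe();print(o['ft_torque']);plan([(.55,-.32,.112,160)])"
```

```text
pointer area 2918 rmax 0.0797 far angle -10.86 bins [(40, np.float64(-10.3)), (50, np.float64(-8.9)), (60, np.float64(-11.1)), (70, np.float64(-10.6))]
[ 0.07767712  0.2789057  -0.00359617]
now [ 0.5505 -0.3202  0.1122] yaw 137.75 F [-0.5 -0.1  6. ] grip 0.151 70.1 t 15.42
[[0.0001, -0.0, 0.0, -0.0971], [0.0003, -0.0001, 0.0001, -0.1942], [0.0004, -0.0001, 0.0001, -0.2913], [0.0005, -0.0001, 0.0002, -0.3884]]
```

The pointer engaged at a yaw of about 144.5 deg and now follows one to one. About 30 deg remain.

Request:
arm_command:
  commands:
    - [0,0,0,0.08]
    - [0,0,0,0.16]
    - [0,0,0,0.24]
    - [0,0,0,0.24]
    - [0,0,0,0.24]

```text
time: 15.83
tool_pos: [0.5503, -0.3202, 0.1122]
orientation: [0.47, 0.883, -0.001, -0.0]
wrist_force: [-0.6, 1.2, 6.3]
grip_width: 0.148
grasp_force: 70.1
```

```bash
python3 -c "
from h import *
pointer();o=bot.observe();print(o['ft_torque']);plan([(.55,-.32,.112,107.3)])"
```

```text
pointer area 3079 rmax 0.089 far angle 2.72 bins [(40, np.float64(1.5)), (50, np.float64(4.2)), (60, np.float64(2.6)), (70, np.float64(3.2)), (80, np.float64(2.4))]
[ 0.02452669  0.41657758 -0.01131143]
now [ 0.5503 -0.3203  0.1122] yaw 123.99 F [-2.3  0.1  5.8] grip 0.153 70.1 t 16.03
[[0.0001, -0.0, 0.0001, 0.0971], [0.0002, -0.0, 0.0001, 0.1942], [0.0004, -0.0001, 0.0002, 0.2913]]
```

Request:
arm_command:
  commands:
    - [0,0,0,0.06]
    - [0,0,0,0.12]
    - [0,0,0,0.16]
    - [0,0,0,0.16]
    - [0,0,0,0.16]

```text
time: 16.45
tool_pos: [0.55, -0.3202, 0.1122]
orientation: [0.539, 0.843, -0.001, -0.0]
wrist_force: [-2.6, 0.5, 7.0]
grip_width: 0.152
grasp_force: 70.2
```

```bash
python3 - <<'E'
from h import *
pointer();o=bot.observe();print(o['ft_torque']);plan([(.55,-.32,.112,107.3)])
s=np.load('pics/scene.npy'); n=np.mean([bot.get_image('scene').astype(np.float32) for _ in range(4)],0)
cv2.imwrite('pics/v3.png',np.hstack([up(a,365,145,415,195,8) for a in(s,n)]))
# top-view refined angles with consistent axis
t=np.load('pics/top.npy')
for z in (.040,.044):
    u=up(t,440,195,475,235,8).astype(int); m=((u[...,2]-u[...,0])>60).astype(np.uint8)
    c=max(cv2.findContours(m,0,2)[0],key=cv2.contourArea); mm=np.zeros_like(m); cv2.drawContours(mm,[c],-1,1,-1)
    W=np.array([onz('top',px(q,440,195,8),z)[:2] for q in np.argwhere(mm)[::5,::-1]]); 
    w,v=np.linalg.eigh(np.cov(W.T)); d=v[:,1]*np.sign(v[0,1]); print(z,'pointer mean',W.mean(0).round(4),'dir',np.degrees(np.arctan2(d[1],d[0])).round(2))
    for uv in((432.84,233.76),(427.66,232.03)): print(onz('top',uv,z).round(4))
E
```

```text
pointer area 3637 rmax 0.1004 far angle 10.16 bins [(40, np.float64(9.7)), (50, np.float64(11.2)), (60, np.float64(10.7)), (70, np.float64(10.4)), (80, np.float64(9.9)), (90, np.float64(9.6)), (100, np.float64(11.6))]
[0.04435571 0.55103321 0.0092938 ]
now [ 0.5501 -0.3202  0.1122] yaw 114.82 F [-1.4  0.5  7.2] grip 0.146 70.2 t 16.65
[[0.0001, 0.0, 0.0001, 0.0656], [0.0002, 0.0, 0.0002, 0.1313]]
0.04 pointer mean [ 0.4919 -0.3451] dir 22.2
[ 0.4409 -0.2931  0.04  ]
[ 0.4453 -0.2807  0.04  ]
0.044 pointer mean [ 0.4915 -0.3441] dir 22.2
[ 0.4406 -0.2922  0.044 ]
[ 0.445  -0.2799  0.044 ]
```

View pics/v3.png

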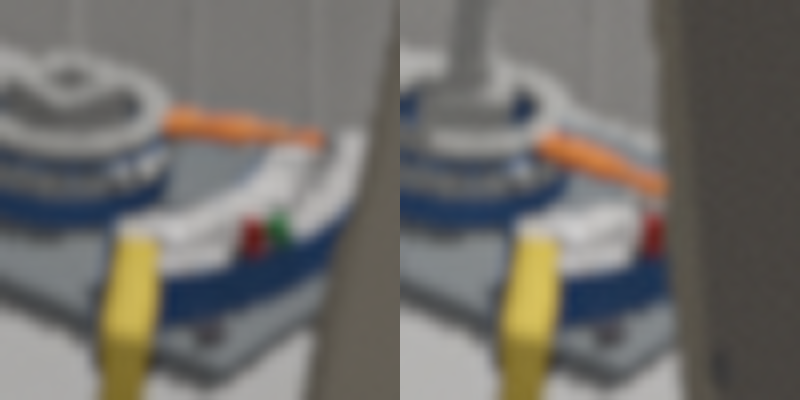

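The scene view shows the pointer now at crop (540–668, 145–188), approaching the green tab at (279+400,232), which the arm hides. I turn the last 0.115 rad, then check the tab's angle by the same method.

Request:
arm_command:
  commands:
    - [0,0,0,0.04]
    - [0,0,0,0.08]
    - [0,0,0,0.115]
    - [0,0,0,0.115]
    - [0,0,0,0.115]

```text
time: 17.27
tool_pos: [0.55, -0.3202, 0.1122]
orientation: [0.586, 0.81, -0.001, -0.0]
wrist_force: [-2.7, 0.4, 6.4]
grip_width: 0.153
grasp_force: 70.2
```

```bash
python3 - <<'E'
from h import *
pointer();plan([(.55,-.32,.112,107.3)])
s=np.load('pics/scene.npy');u=up(s,385,160,412,185,8).astype(int)
for nm,m in(("green",(u[...,1]-np.maximum(u[...,0],u[...,2]))>15),("red",((u[...,2]-u[...,1])>50)&((u[...,1]-u[...,0])<8))):
    p=np.argwhere(m)[:,::-1]; c=px(p.mean(0),385,160,8)
    for z in(.040,.044): W=onz("scene",c,z)[:2]-AX; print(nm,len(p),c.round(1),z,np.hypot(*W).round(4),np.degrees(np.arctan2(W[1],-W[0])).round(2))
    for z in(.040,.044):
        W=onz("top",(432.84,233.76) if nm=="green" else (427.66,232.03),z)[:2]-AX; print("top",nm,z,np.hypot(*W).round(4),np.degrees(np.arctan2(W[1],-W[0])).round(2))
E
```

```text
pointer area 3823 rmax 0.1104 far angle 16.59 bins [(40, np.float64(15.3)), (50, np.float64(16.8)), (60, np.float64(16.8)), (70, np.float64(16.7)), (80, np.float64(15.5)), (90, np.float64(15.7)), (100, np.float64(18.1))]
now [ 0.55   -0.3202  0.1122] yaw 108.23 F [-1.7 -0.3  6.7] grip 0.152 70.2 t 17.47
[[0.0002, 0.0001, 0.0002, 0.0163]]
green 437 [399.5 172.8] 0.04 0.1152 14.59
green 437 [399.5 172.8] 0.044 0.1203 17.25
top green 0.04 0.1128 13.71
top green 0.044 0.1133 14.09
red 271 [396.1 174. ] 0.04 0.1156 21.0
red 271 [396.1 174. ] 0.044 0.1212 23.31
top red 0.04 0.1123 20.4
top red 0.044 0.1128 20.73
```

Request:
arm_command:
  commands:
    - [0,0,-0.0005,-0.02]
    - [0,0,-0.001,-0.04]
    - [0,0,-0.005,-0.04]
    - [0,0,-0.012,-0.04]
    - [0,0,-0.02,-0.04]

```text
time: 17.88
tool_pos: [0.5502, -0.3195, 0.131]
orientation: [0.57, 0.822, 0.0, -0.001]
wrist_force: [0.6, 0.1, -1.4]
grip_width: 0.147
grasp_force: 69.0
```

Request:
arm_command:
  commands:
    - [0,0,-0.02,0]
    - [0,0,-0.045,0]
    - [0,0,-0.07,0]
    - [0,0,-0.08,0]
    - [0,0,-0.08,0]

```text
time: 18.3
tool_pos: [0.5524, -0.3208, 0.2152]
orientation: [0.57, 0.822, 0.0, 0.003]
wrist_force: [-0.1, 0.1, -0.6]
grip_width: 0.151
grasp_force: 69.1
```

```bash
python3 -c "
from h import *
pointer()
plan([(.40,-.20,.215,140),(.405,.0,.215,155.5)])"
```

```text
pointer area 3792 rmax 0.1092 far angle 16.68 bins [(40, np.float64(15.4)), (50, np.float64(17.1)), (60, np.float64(16.9)), (70, np.float64(16.7)), (80, np.float64(15.4)), (90, np.float64(16.2)), (100, np.float64(17.9))]
now [ 0.5501 -0.3193  0.2096] yaw 110.51 F [ 0.4 -0.4 -1.8] grip 0.151 69.0 t 18.5
[[0.0274, -0.0165, -0.0009, -0.0858], [0.0548, -0.0329, -0.0018, -0.1715], [0.0822, -0.0494, -0.0027, -0.2573], [0.1096, -0.0658, -0.0036, -0.3431], [0.1369, -0.0823, -0.0045, -0.4289]]
[[0.0318, -0.0036, -0.0009, -0.0858], [0.0547, 0.0206, -0.0009, -0.1309], [0.0776, 0.0448, -0.0009, -0.1759], [0.1006, 0.069, -0.0009, -0.221], [0.1235, 0.0932, -0.0009, -0.2661]]
[[0.0158, 0.0294, -0.0, -0.0451], [0.0315, 0.0588, -0.0, -0.0902]]
```

The key is out and the pointer stayed. I move clear and look from the top.

Request:
arm_command:
  commands:
    - [0.027,-0.016,0,-0.085]
    - [0.055,-0.033,0,-0.17]
    - [0.082,-0.049,0,-0.255]
    - [0.11,-0.066,-0.003,-0.345]
    - [0.137,-0.082,-0.005,-0.43]

```text
time: 18.92
tool_pos: [0.4237, -0.2186, 0.2145]
orientation: [0.379, 0.925, 0.0, -0.002]
wrist_force: [-0.3, 0.7, -1.5]
grip_width: 0.154
grasp_force: 69.0
```

Request:
arm_command:
  commands:
    - [0.032,-0.004,0,-0.086]
    - [0.055,0.021,0,-0.13]
    - [0.078,0.045,0,-0.176]
    - [0.1,0.069,0,-0.22]
    - [0.1,0.069,0,-0.22]

```text
time: 19.33
tool_pos: [0.4016, -0.0959, 0.2151]
orientation: [0.275, 0.962, 0.001, -0.002]
wrist_force: [-0.8, 0.8, -0.5]
grip_width: 0.149
grasp_force: 69.1
```

```bash
python3 - <<'E'
from h import *
plan([(.405,0,.215,155.5)])
t=np.mean([bot.get_image('top').astype(np.float32) for _ in range(8)],0); np.save('pics/t4.npy',t)
x0,y0,k=400,165,8
cv2.imwrite('pics/v4.png',np.hstack([up(t,x0,190,475,245,8)]))
u=up(t,x0,190,475,245,8).astype(int)
m=((u[...,2]-u[...,0])>60)&((u[...,1]-u[...,0])>12)
n,l,st,c=cv2.connectedComponentsWithStats(m.astype(np.uint8)); i=1+np.argmax(st[1:,4])
q=px(np.argwhere(l==i)[:,::-1],x0,190,8)
W=np.array([onz('top',v,.042)[:2] for v in q[::5]]); w,v=np.linalg.eigh(np.cov(W.T)); d=v[:,1]*np.sign(v[0,1])
print('pointer n',st[i],'mean',W.mean(0).round(4),'dir',np.degrees(np.arctan2(d[1],d[0])).round(2))
D=W-AX; r=np.hypot(*D.T);a=np.degrees(np.arctan2(D[:,1],-D[:,0])); print([(b,np.median(a[(r>b/1000)&(r<b/1000+.01)]).round(2)) for b in range(30,120,10) if ((r>b/1000)&(r<b/1000+.01)).any()],'rmax',r.max())
for nm,mm in(("green",(u[...,1]-np.maximum(u[...,0],u[...,2]))>12),("red",((u[...,2]-np.maximum(u[...,0],u[...,1]))>25)&((u[...,1]-u[...,0])<8))):
    p=np.argwhere(mm)[:,::-1]; c=px(np.median(p,0),x0,190,8); w=onz('top',c,.042)[:2]-AX; print(nm,len(p),c.round(2),np.hypot(*w).round(4),np.degrees(np.arctan2(w[1],-w[0])).round(2))
E
```

```text
now [ 0.4016 -0.0959  0.2151] yaw 148.11 F [-0.8  0.8 -0.5] grip 0.149 69.1 t 19.33
[[0.0159, 0.0277, 0.0, -0.043], [0.0319, 0.0555, 0.0001, -0.086], [0.0478, 0.0832, 0.0001, -0.129]]
pointer n [ 276  119   58  187 5480] mean [ 0.4884 -0.3061] dir -12.69
[(30, np.float64(11.82)), (40, np.float64(12.84)), (50, np.float64(12.27)), (60, np.float64(12.14)), (70, np.float64(12.28)), (80, np.float64(12.64)), (90, np.float64(12.75))] rmax 0.09699005056848015
green 528 [432.81 233.81] 0.1132 13.92
red 107 [438.31 216.44] 0.0685 9.99
```

View pics/v4.png

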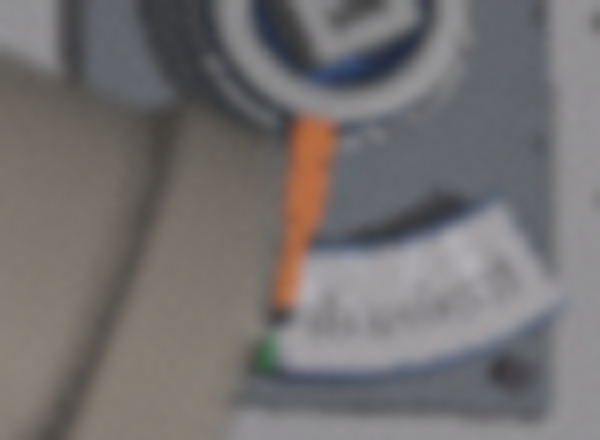

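The top crop shows the pointer line from (312,130) to (282,305), heading just short of the green tab at (266,353). It looks about 2 mm short, and the arm's edge is close to the tab. I move the arm further off for a clean measurement from both cameras.

Request:
arm_command:
  commands:
    - [0.016,0.028,0,-0.043]
    - [0.032,0.056,0,-0.086]
    - [0.048,0.083,0,-0.129]
    - [0.048,0.083,0,-0.129]
    - [0.048,0.083,0,-0.129]

```text
time: 20.15
tool_pos: [0.4075, -0.0045, 0.2164]
orientation: [0.214, 0.977, -0.0, -0.0]
wrist_force: [0.2, -0.7, -1.3]
grip_width: 0.15
grasp_force: 69.3
```

```bash
cat > m.py <<'E'
from h import *
plan([(.405,0,.215,155.5)])
for cam,box,zs in(('top',(400,195,475,245),(.042,)),('scene',(378,148,415,190),(.040,.044))):
    t=np.mean([bot.get_image(cam).astype(np.float32) for _ in range(10)],0); np.save(f'pics/m_{cam}.npy',t)
    u=up(t,*box,8).astype(int); B,G,Rr=u[...,0],u[...,1],u[...,2]
    L=lambda mm:cv2.connectedComponentsWithStats(mm.astype(np.uint8))
    def big(mm):
        n,l,st,c=L(mm); i=1+np.argmax(st[1:,4]); return px(np.argwhere(l==i)[:,::-1],box[0],box[1],8)
    for z in zs:
        f=lambda q:np.array([onz(cam,v,z)[:2] for v in q])
        W=f(big((Rr-B>55)&(G-B>12))[::5]); w,v=np.linalg.eigh(np.cov(W.T)); d=v[:,1]*np.sign(v[0,1]); mu=W.mean(0)
        print(cam,z,'pointer dir',np.degrees(np.arctan2(d[1],d[0])).round(2),'mean-AX angle',np.degrees(np.arctan2(mu[1]-AX[1],AX[0]-mu[0])).round(2),'rmax',np.hypot(*(W-AX).T).max().round(4))
        for nm,mm in(("green",(G-np.maximum(B,Rr))>12),("red",(Rr-G>30)&(G-B<8))):
            q=big(mm); g=f([q.mean(0)])[0]; e=g-mu; D=g-AX
            print('  ',nm,len(q),q.mean(0).round(2),'r',np.hypot(*D).round(4),'ang',np.degrees(np.arctan2(D[1],-D[0])).round(2),'perp to pointer line mm',(1e3*(d[0]*e[1]-d[1]*e[0])).round(2))
E
python3 m.py
```

```text
now [ 0.4075 -0.0045  0.2164] yaw 155.26 F [ 0.2 -0.7 -1.3] grip 0.15 69.3 t 20.15
[[0.0041, 0.003, 0.0014, -0.0042]]
top 0.042 pointer dir -12.73 mean-AX angle 12.58 rmax 0.0975
   green 537 [432.84 233.72] r 0.113 ang 13.9 perp to pointer line mm 2.49
   red 617 [427.67 232.1 ] r 0.1127 ang 20.53 perp to pointer line mm 15.48
scene 0.04 pointer dir -60.91 mean-AX angle 47.33 rmax 0.1853
   green 587 [399.42 172.66] r 0.1147 ang 14.42 perp to pointer line mm -48.94
   red 693 [395.92 174.07] r 0.1156 ang 21.4 perp to pointer line mm -39.29
scene 0.044 pointer dir -60.91 mean-AX angle 47.91 rmax 0.1918
   green 587 [399.42 172.66] r 0.1198 ang 17.1 perp to pointer line mm -48.57
   red 693 [395.92 174.07] r 0.1213 ang 23.7 perp to pointer line mm -38.99
```

```bash
python3 - <<'E'
from h import *
print("green",tri((399.42,172.66),(432.84,233.72)),"red",tri((395.92,174.07),(427.67,232.1)))
# pointer far end (orange) in both views, current state
for cam,box in(('top',(400,195,475,245)),('scene',(383,158,405,180))):
    u=up(np.load(f'pics/m_{cam}.npy'),*box,8).astype(int);B,G,Rr=u[...,0],u[...,1],u[...,2]
    mm=((Rr-B>55)&(G-B>12)).astype(np.uint8); n,l,st,c=cv2.connectedComponentsWithStats(mm)
    for i in range(1,n):
        if st[i,4]>300: q=px(np.argwhere(l==i)[:,::-1],box[0],box[1],8); far=q[q[:,1]>q[:,1].max()-1.5]; print(cam,st[i],'far end',far.mean(0).round(2),'ctr',q.mean(0).round(2))
E
```

```text
green (array([ 0.440859  , -0.29352318,  0.03853295]), np.float64(0.0005491407853488223)) red (array([ 0.4450519 , -0.28129409,  0.03767487]), np.float64(0.000525433787323043))
top [ 274   78   61  188 5963] far end [435.09 226.9 ] ctr [437.35 214.53]
scene [   0   31  110   80 3003] far end [395.08 170.48] ctr [388.62 166.06]
scene [  0 135  15  41 553] far end [383.37 178.75] ctr [383.36 177.02]
```

The pointer is about 2 to 2.5 mm short. Red minus green measures 13.0 mm as specified, so the measurement is sound. The tolerance is 3.5 mm, so I re-insert and turn about 0.022 rad more for margin.

```bash
python3 -c "
from h import *
plan([(.40,-.20,.215,140),(.55,-.3202,.215,110.5),(.55,-.3202,.14,110.5)])"
```

```text
now [ 0.4074 -0.0051  0.2164] yaw 155.15 F [ 0.5  0.2 -1.4] grip 0.146 69.3 t 21.15
[[-0.0125, -0.03, 0.0002, 0.0441], [-0.0251, -0.06, 0.0005, 0.0882], [-0.0376, -0.09, 0.0007, 0.1322], [-0.0501, -0.12, 0.001, 0.1763], [-0.0626, -0.15, 0.0012, 0.2204]]
[[-0.0188, -0.0265, 0.0002, 0.0441], [-0.0508, -0.0272, 0.0002, 0.1299], [-0.0828, -0.0279, 0.0002, 0.2157], [-0.1149, -0.0286, 0.0002, 0.3015], [-0.1469, -0.0293, 0.0002, 0.3873]]
[[-0.0299, 0.0115, -0.0, 0.0858], [-0.0598, 0.0229, -0.0, 0.1716], [-0.0598, 0.0229, 0.025, 0.1716], [-0.0598, 0.0229, 0.05, 0.1716], [-0.0598, 0.0229, 0.075, 0.1716]]
```

Request:
arm_command:
  commands:
    - [-0.0125,-0.03,0,0.044]
    - [-0.025,-0.06,0,0.088]
    - [-0.0375,-0.09,0.001,0.132]
    - [-0.05,-0.12,0.001,0.176]
    - [-0.0625,-0.15,0.001,0.22]

```text
time: 21.57
tool_pos: [0.4009, -0.1688, 0.2156]
orientation: [0.322, 0.947, -0.0, 0.0]
wrist_force: [1.5, 0.0, -1.8]
grip_width: 0.15
grasp_force: 69.2
```

Request:
arm_command:
  commands:
    - [-0.019,-0.0265,0,0.044]
    - [-0.051,-0.027,0,0.13]
    - [-0.083,-0.028,0,0.216]
    - [-0.115,-0.0285,0,0.301]
    - [-0.147,-0.029,0,0.387]

```text
time: 21.98
tool_pos: [0.501, -0.2812, 0.2154]
orientation: [0.499, 0.866, -0.0, 0.0]
wrist_force: [0.3, -0.1, -0.0]
grip_width: 0.155
grasp_force: 69.3
```

Request:
arm_command:
  commands:
    - [-0.03,0.0115,0,0.086]
    - [-0.06,0.023,0,0.172]
    - [-0.06,0.023,0.02,0.172]
    - [-0.06,0.023,0.04,0.172]
    - [-0.06,0.023,0.06,0.172]

```text
time: 22.4
tool_pos: [0.551, -0.3207, 0.1541]
orientation: [0.57, 0.822, -0.0, 0.0]
wrist_force: [-0.6, -0.8, -1.2]
grip_width: 0.147
grasp_force: 69.2
```

Request:
arm_command:
  commands:
    - [0,0,0,0]
    - [0,0,0,0]
    - [0,0,0,0]
    - [0,0,0,0]
    - [0,0,0,0]

```text
time: 22.82
tool_pos: [0.5511, -0.3206, 0.1574]
orientation: [0.57, 0.822, -0.0, 0.002]
wrist_force: [-0.7, -0.1, -1.3]
grip_width: 0.151
grasp_force: 69.2
```

Request:
arm_command:
  commands:
    - [0,0,0,0]
    - [0,0,0,0]
    - [0,0,0,0]
    - [0,0,0,0]
    - [0,0,0,0]

```text
time: 23.23
tool_pos: [0.5503, -0.3201, 0.1556]
orientation: [0.57, 0.822, -0.0, 0.0]
wrist_force: [0.2, -0.2, -1.3]
grip_width: 0.153
grasp_force: 69.2
```

```bash
python3 -c "
from h import *
plan([(.55,-.3202,.133,110.5)])"
```

```text
now [ 0.5503 -0.3201  0.1556] yaw 110.51 F [ 0.2 -0.2 -1.3] grip 0.153 69.2 t 23.23
[[-0.0, -0.0003, 0.0226, 0.0002]]
```

Request:
arm_command:
  commands:
    - [0,-0.0003,0.008,0]
    - [0,-0.0003,0.016,0]
    - [0,-0.0003,0.023,0]
    - [0,-0.0003,0.024,0]
    - [0,-0.0003,0.025,0]

```text
time: 23.65
tool_pos: [0.5494, -0.3197, 0.1292]
orientation: [0.57, 0.822, 0.0, -0.001]
wrist_force: [0.4, 0.5, -1.5]
grip_width: 0.146
grasp_force: 69.2
```

Request:
arm_command:
  commands:
    - [0,0,0.001,0]
    - [0,0,0.002,0]
    - [0,0,0.003,0]
    - [0,0,0.003,0]
    - [0,0,0.003,0]

```text
time: 24.07
tool_pos: [0.5502, -0.3203, 0.1277]
orientation: [0.57, 0.822, -0.0, 0.0]
wrist_force: [0.1, -0.1, 0.3]
grip_width: 0.146
grasp_force: 69.2
```

Request:
arm_command:
  commands:
    - [0,0,0.001,0]
    - [0,0,0.002,0]
    - [0,0,0.003,0]
    - [0,0,0.003,0]
    - [0,0,0.003,0]

```text
time: 24.48
tool_pos: [0.5499, -0.3201, 0.1243]
orientation: [0.57, 0.822, -0.0, -0.0]
wrist_force: [0.0, -1.0, -1.1]
grip_width: 0.148
grasp_force: 69.4
```

It slides in freely, so I go on down to about 0.113.

Request:
arm_command:
  commands:
    - [0,0,0.001,0]
    - [0,0,0.002,0]
    - [0,0,0.003,0]
    - [0,0,0.004,0]
    - [0,0,0.004,0]

```text
time: 24.9
tool_pos: [0.5499, -0.3202, 0.1202]
orientation: [0.57, 0.822, -0.0, -0.0]
wrist_force: [0.0, -0.5, -1.8]
grip_width: 0.152
grasp_force: 69.3
```

Request:
arm_command:
  commands:
    - [0,0,0.001,0]
    - [0,0,0.002,0]
    - [0,0,0.003,0]
    - [0,0,0.004,0]
    - [0,0,0.004,0]

```text
time: 25.32
tool_pos: [0.55, -0.3201, 0.1162]
orientation: [0.57, 0.822, -0.0, -0.0]
wrist_force: [-1.3, -0.5, -1.1]
grip_width: 0.147
grasp_force: 69.3
```

Request:
arm_command:
  commands:
    - [0,0,0.001,0]
    - [0,0,0.002,0]
    - [0,0,0.003,0]
    - [0,0,0.003,0]
    - [0,0,0.003,0]

```text
time: 25.73
tool_pos: [0.55, -0.3201, 0.1133]
orientation: [0.57, 0.822, -0.0, -0.0]
wrist_force: [-1.1, -0.6, -0.6]
grip_width: 0.15
grasp_force: 69.3
```

```bash
python3 -c "
from h import *
pointer(n=6);plan([(.55,-.3202,.112,106.9)])"
```

```text
pointer area 3828 rmax 0.1096 far angle 16.6 bins [(40, np.float64(15.0)), (50, np.float64(17.2)), (60, np.float64(16.3)), (70, np.float64(16.6)), (80, np.float64(15.6)), (90, np.float64(16.1)), (100, np.float64(17.9))]
now [ 0.55   -0.3201  0.1134] yaw 110.51 F [-0.4 -0.6 -1.3] grip 0.151 69.3 t 26.03
[[-0.0001, -0.0, 0.0014, 0.0631]]
```

Request:
arm_command:
  commands:
    - [0,0,0.0005,0.02]
    - [0,0,0.001,0.04]
    - [0,0,0.001,0.061]
    - [0,0,0.001,0.061]
    - [0,0,0.001,0.061]

```text
time: 26.45
tool_pos: [0.5499, -0.3202, 0.1126]
orientation: [0.595, 0.804, -0.0, -0.0]
wrist_force: [-2.9, 0.0, 1.3]
grip_width: 0.152
grasp_force: 69.6
```

Request:
arm_command:
  commands:
    - [0,0,0,0]
    - [0,0,0,0]
    - [0,0,0,0]

```text
time: 26.7
tool_pos: [0.5499, -0.3202, 0.1126]
orientation: [0.595, 0.804, -0.0, -0.0]
wrist_force: [-3.6, -0.4, 2.4]
grip_width: 0.148
grasp_force: 69.7
```

```bash
python3 -c "
from h import *
pointer(n=6);plan([(.55,-.3202,.112,106.9)])"
```

```text
pointer area 3789 rmax 0.109 far angle 17.37 bins [(40, np.float64(15.3)), (50, np.float64(18.0)), (60, np.float64(18.2)), (70, np.float64(17.5)), (80, np.float64(16.7)), (90, np.float64(17.0)), (100, np.float64(18.8))]
now [ 0.5499 -0.3202  0.1126] yaw 107.01 F [-4.   0.5  2.9] grip 0.149 69.8 t 27.0
[[0.0, 0.0001, 0.0006, 0.002]]
```

The pointer advanced about 1 deg, as wanted. I back off the flank play, withdraw and carry the key to the holder, re-measuring on the way.

Request:
arm_command:
  commands:
    - [0,0,-0.0005,-0.02]
    - [0,0,-0.001,-0.04]
    - [0,0,-0.005,-0.04]
    - [0,0,-0.012,-0.04]
    - [0,0,-0.02,-0.04]

```text
time: 27.42
tool_pos: [0.5504, -0.32, 0.1328]
orientation: [0.578, 0.816, 0.0, 0.0]
wrist_force: [0.1, 0.3, -0.8]
grip_width: 0.147
grasp_force: 69.2
```

Request:
arm_command:
  commands:
    - [0,0,-0.02,0]
    - [0,0,-0.045,0]
    - [0,0,-0.07,0]
    - [0,0,-0.08,0]
    - [0,0,-0.08,0]

```text
time: 27.83
tool_pos: [0.5521, -0.3213, 0.2168]
orientation: [0.578, 0.816, 0.0, 0.004]
wrist_force: [-0.4, -0.3, -0.1]
grip_width: 0.15
grasp_force: 69.2
```

```bash
python3 -c "
from h import *
plan([(.40,-.20,.215,140),(.405,.0,.215,155.2),(.4482,.0573,.18,155.3)])"
```

```text
now [ 0.5521 -0.3213  0.2168] yaw 109.32 F [-0.4 -0.3 -0.1] grip 0.15 69.2 t 27.83
[[0.0275, -0.0172, 0.0003, -0.0892], [0.0549, -0.0345, 0.0006, -0.1785], [0.0824, -0.0517, 0.0009, -0.2677], [0.1099, -0.0689, 0.0012, -0.357], [0.1374, -0.0862, 0.0015, -0.4462]]
[[0.0322, -0.0037, 0.0003, -0.0892], [0.0552, 0.0204, 0.0003, -0.1335], [0.0783, 0.0445, 0.0003, -0.1777], [0.1013, 0.0687, 0.0003, -0.2219], [0.1243, 0.0928, 0.0003, -0.2661]]
[[0.0159, 0.0293, -0.0, -0.0442], [0.0318, 0.0586, -0.0, -0.0884], [0.0288, 0.0824, 0.0117, -0.089], [0.0258, 0.1061, 0.0233, -0.0896], [0.0228, 0.1298, 0.035, -0.0902]]
```

Request:
arm_command:
  commands:
    - [0.027,-0.017,0,-0.089]
    - [0.055,-0.034,0,-0.178]
    - [0.082,-0.052,0,-0.268]
    - [0.11,-0.069,0,-0.357]
    - [0.136,-0.085,0,-0.446]

```text
time: 28.25
tool_pos: [0.4229, -0.2182, 0.2108]
orientation: [0.382, 0.924, 0.0, -0.001]
wrist_force: [-0.1, 0.1, -0.8]
grip_width: 0.152
grasp_force: 69.3
```

Request:
arm_command:
  commands:
    - [0.032,-0.004,0,-0.089]
    - [0.055,0.02,0,-0.133]
    - [0.078,0.0445,0,-0.178]
    - [0.101,0.069,0,-0.222]
    - [0.124,0.093,0,-0.266]

```text
time: 28.67
tool_pos: [0.4025, -0.0649, 0.2115]
orientation: [0.257, 0.966, 0.0, -0.0]
wrist_force: [1.3, 0.2, 0.1]
grip_width: 0.15
grasp_force: 69.2
```

Request:
arm_command:
  commands:
    - [0.016,0.029,0,-0.044]
    - [0.032,0.059,0,-0.088]
    - [0.029,0.082,0.012,-0.089]
    - [0.026,0.106,0.023,-0.09]
    - [0.023,0.13,0.035,-0.09]

```text
time: 29.08
tool_pos: [0.4482, 0.0594, 0.1764]
orientation: [0.214, 0.977, 0.0, 0.0]
wrist_force: [0.6, -0.9, -0.5]
grip_width: 0.15
grasp_force: 69.3
```

Request:
arm_command:
  commands:
    - [0,0,0,0]
    - [0,0,0,0]
    - [0,0,0,0]
    - [0,0,0,0]
    - [0,0,0,0]

```text
time: 29.5
tool_pos: [0.4479, 0.0571, 0.1777]
orientation: [0.215, 0.977, -0.0, 0.0]
wrist_force: [-0.3, 0.1, -0.9]
grip_width: 0.152
grasp_force: 69.3
```

Request:
arm_command:
  commands:
    - [0,0,0,0]
    - [0,0,0,0]
    - [0,0,0,0]
    - [0,0,0,0]
    - [0,0,0,0]

```text
time: 29.92
tool_pos: [0.4482, 0.0576, 0.1776]
orientation: [0.214, 0.977, -0.0, 0.0]
wrist_force: [1.0, 0.2, -1.1]
grip_width: 0.151
grasp_force: 69.3
```

```bash
python3 m.py | head -5; python3 -c "
from h import *
plan([(.4484,.0571,.115,155.3)])"
```

```text
now [0.4482 0.0576 0.1776] yaw 155.24 F [ 1.   0.2 -1.1] grip 0.151 69.3 t 29.92
[[0.005, -0.0235, -0.0125, -0.0015], [0.0101, -0.0469, -0.0249, -0.003], [0.0151, -0.0704, -0.0374, -0.0045]]
top 0.042 pointer dir -14.49 mean-AX angle 13.68 rmax 0.0975
   green 531 [432.84 233.74] r 0.113 ang 13.9 perp to pointer line mm -0.26
   red 635 [427.67 232.09] r 0.1127 ang 20.53 perp to pointer line mm 12.76
now [0.4482 0.0577 0.1775] yaw 155.26 F [ 0.7 -0.8 -0.3] grip 0.15 69.3 t 30.92
[[-0.0002, -0.0002, 0.0312, -0.0004], [-0.0005, -0.0005, 0.0625, -0.0008]]
```

The pointer is now in line with the green tab, within about 0.3 mm. I lower the key into the holder.

Request:
arm_command:
  commands:
    - [0,0,0.025,0]
    - [0,0,0.05,0]
    - [0,0,0.062,0]
    - [0,0,0.065,0]
    - [0,0,0.066,0]

```text
time: 31.33
tool_pos: [0.4475, 0.0577, 0.1108]
orientation: [0.214, 0.977, -0.0, -0.001]
wrist_force: [0.2, -1.7, -1.2]
grip_width: 0.151
grasp_force: 69.3
```

Request:
arm_command:
  commands:
    - [0,0,0,0]
    - [0,0,0.002,0]
    - [0,0,0.004,0]
    - [0,0,0.006,0]
    - [0,0,0.006,0]

```text
time: 31.75
tool_pos: [0.4482, 0.0577, 0.1055]
orientation: [0.214, 0.977, -0.0, 0.0]
wrist_force: [0.1, 1.0, -0.9]
grip_width: 0.152
grasp_force: 69.3
```

Request:
arm_command:
  commands:
    - [0,0,0.0015,0]
    - [0,0,0.003,0]
    - [0,0,0.0045,0]
    - [0,0,0.005,0]
    - [0,0,0.005,0]

```text
time: 32.17
tool_pos: [0.448, 0.0577, 0.1003]
orientation: [0.214, 0.977, -0.0, -0.0]
wrist_force: [0.0, -0.5, -1.7]
grip_width: 0.147
grasp_force: 69.3
```

The foot is in the hole, about 6 mm down, with no resistance.

Request:
arm_command:
  commands:
    - [0,0,0.003,0]
    - [0,0,0.006,0]
    - [0,0,0.009,0]
    - [0,0,0.009,0]
    - [0,0,0.009,0]

```text
time: 32.58
tool_pos: [0.4479, 0.0578, 0.0911]
orientation: [0.214, 0.977, -0.0, -0.0]
wrist_force: [1.0, -0.2, -1.9]
grip_width: 0.149
grasp_force: 69.2
```

Request:
arm_command:
  commands:
    - [0,0,0.003,0]
    - [0,0,0.006,0]
    - [0,0,0.009,0]
    - [0,0,0.009,0]
    - [0,0,0.009,0]

```text
time: 33.0
tool_pos: [0.448, 0.0578, 0.0822]
orientation: [0.214, 0.977, 0.0, -0.0]
wrist_force: [0.8, 0.3, -1.0]
grip_width: 0.15
grasp_force: 69.2
```

Request:
arm_command:
  commands:
    - [0,0,0.001,0]
    - [0,0,0.002,0]
    - [0,0,0.003,0]
    - [0,0,0.003,0]
    - [0,0,0.003,0]

```text
time: 33.42
tool_pos: [0.4485, 0.0577, 0.0801]
orientation: [0.214, 0.977, 0.0, 0.0]
wrist_force: [-0.9, 0.2, 5.5]
grip_width: 0.151
grasp_force: 70.0
```

It is on the floor. I open and rise straight up.

Request:
arm_command:
  commands:
    - [0,0,0,0]
    - [0,0,0,0]
    - [0,0,0,0]
    - [0,0,0,0]
    - [0,0,0,0]
  claw: 0.4
  force: 20

```text
time: 33.83
tool_pos: [0.4481, 0.0577, 0.0793]
orientation: [0.214, 0.977, -0.0, -0.0]
wrist_force: [-0.0, -0.2, -0.1]
grip_width: 0.699
grasp_force: 0.0
```

Request:
arm_command:
  commands:
    - [0,0,-0.01,0]
    - [0,0,-0.03,0]
    - [0,0,-0.06,0]
    - [0,0,-0.09,0]
    - [0,0,-0.12,0]

```text
time: 34.25
tool_pos: [0.4477, 0.0577, 0.2005]
orientation: [0.214, 0.977, -0.0, -0.0]
wrist_force: [1.2, -0.7, 0.3]
grip_width: 0.703
grasp_force: 0.0
```

```bash
python3 -c "
from h import *
plan([(.40,-.12,.22,140),(.36,-.27,.23,110)])"
```

```text
now [0.4477 0.0577 0.2005] yaw 155.26 F [ 1.2 -0.7  0.3] grip 0.703 0.0 t 34.25
[[-0.0052, -0.0302, -0.0033, 0.0444], [-0.0104, -0.0605, -0.0065, 0.0888], [-0.0155, -0.0907, -0.0098, 0.1332], [-0.0207, -0.1209, -0.013, 0.1775], [-0.0259, -0.1511, -0.0163, 0.2219]]
[[-0.0117, -0.0283, -0.0033, 0.0444], [-0.0236, -0.057, -0.0053, 0.1491], [-0.0355, -0.0857, -0.0073, 0.2538], [-0.0474, -0.1144, -0.0093, 0.3585], [-0.0593, -0.1431, -0.0113, 0.4633]]
[[-0.0235, -0.0203, -0.002, 0.1047]]
```

Request:
arm_command:
  commands:
    - [-0.005,-0.03,-0.003,0.044]
    - [-0.01,-0.06,-0.006,0.089]
    - [-0.016,-0.09,-0.01,0.133]
    - [-0.021,-0.12,-0.013,0.178]
    - [-0.026,-0.15,-0.016,0.222]

```text
time: 34.67
tool_pos: [0.4085, -0.0905, 0.2158]
orientation: [0.322, 0.947, -0.0, 0.0]
wrist_force: [0.8, 0.3, -0.3]
grip_width: 0.698
grasp_force: 0.0
```

Request:
arm_command:
  commands:
    - [-0.012,-0.028,-0.003,0.044]
    - [-0.024,-0.057,-0.005,0.149]
    - [-0.0355,-0.085,-0.007,0.254]
    - [-0.035,-0.085,-0.007,0.254]
    - [-0.035,-0.085,-0.007,0.254]

```text
time: 35.08
tool_pos: [0.3847, -0.1794, 0.2224]
orientation: [0.44, 0.898, 0.0, -0.0]
wrist_force: [0.6, -0.3, -0.9]
grip_width: 0.7
grasp_force: 0.0
```

```bash
python3 m.py | head -4; python3 - <<'E'
from h import *
for cam,b in(('top',(262,212,312,262)),('scene',(295,190,350,260))):
    t=np.mean([bot.get_image(cam).astype(np.float32) for _ in range(4)],0)
    for im in (np.load(f'pics/{cam}.npy'),t):
        u=up(im,*b,8).astype(int); m=((u[...,2]-u[...,1])>45).astype(np.uint8); c=max(cv2.findContours(m,0,2)[0],key=cv2.contourArea); r=cv2.minAreaRect(c)
        print(cam,cv2.contourArea(c),px(r[0],b[0],b[1],8).round(2),r[2])
cv2.imwrite('pics/end.png',t.astype(np.uint8))
E
```

```text
now [ 0.3847 -0.1794  0.2224] yaw 127.83 F [ 0.6 -0.3 -0.9] grip 0.7 0.0 t 35.08
[[0.0258, 0.0252, 0.0015, -0.0966], [0.0517, 0.0504, 0.003, -0.1932], [0.0775, 0.0756, 0.0044, -0.2898], [0.1034, 0.1009, 0.0059, -0.3864], [0.1292, 0.1261, 0.0074, -0.483]]
top 8890.5 [287.04 230.85] 25.201122283935547
top 151.0 [282.83 239.01] 18.43494987487793
scene 13240.5 [317.8  210.89] 48.87852478027344
scene 11856.5 [318.33 211.61] 50.90614700317383Traceback (most recent call last):
  File "m.py", line 11, in <module>
    W=f(big((Rr-B>55)&(G-B>12))[::5]); w,v=np.linalg.eigh(np.cov(W.T)); d=v[:,1]*np.sign(v[0,1]); mu=W.mean(0)
        ~~~^^^^^^^^^^^^^^^^^^^^
  File "m.py", line 8, in big
    n,l,st,c=L(mm); i=1+np.argmax(st[1:,4]); return px(np.argwhere(l==i)[:,::-1],box[0],box[1],8)
                        ~~~~~~~~~^^^^^^^^^^
    return _wrapfunc(a, 'argmax', axis=axis, out=out, **kwds)
    return bound(*args, **kwds)
ValueError: attempt to get argmax of an empty sequence
```

View pics/end.png

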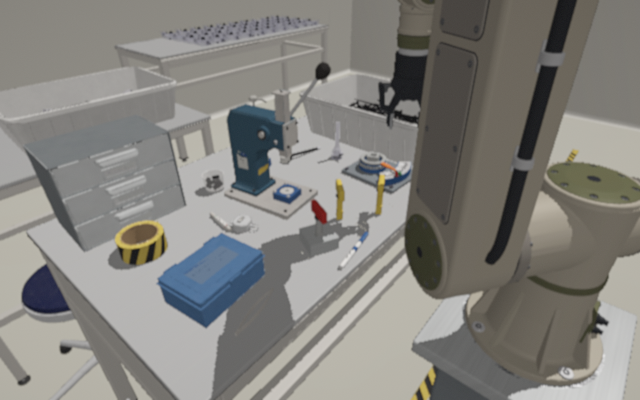

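The scene view shows the red key standing in its holder at (318,212), as at the start. The bystanders are in place and the arm is clear. The pointer was last measured at the green tab, with the key already out of the socket.

```bash
python3 -c "
from plant import bot
print(bot.sign_off())"
```

```text
the job is handed in; nothing more can be done
None
```

The job is handed in at about 35 s of the 72 s allowed. The key went to the socket floor with about 10 N, the pointer was last measured within about 0.3 mm of the green tab with the key already out, and the key stands released in its holder. The pointer was about 2.5 mm short after the first turn, so I put the key back in to correct it. The hand-in returned no verdict.

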